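# Open the double-latched hood of the key-cutting machine

### The job

Open the grey hood of the small key-cutting machine in front of you. Turn the red wing knob on top a quarter turn clockwise to release it and lift the front of the hood (the side away from the hinge and vents, turned to the left) slightly, until the safety catch stops it; then feel under the raised front edge for the hidden catch, push its tab gently to your left as you face that front and, while it is held aside, raise the hood until it stands open by at least 50 degrees and stays up by itself. Never wrench the hood against the catch or press the catch hard (keep below 20 N), and leave the other things on the bench alone.

Things in the scene. Friction and masses are not known exactly. Their poses are not given: they have to be found in the camera images.
- machine: Key-cutting machine, fixed: blue open base 145 (x) x 170 (y) x 70 mm high under a grey hood. Origin under the base; x points from the front to the hinge at the back, y to the left seen from the front, z up. Front wall's outer face at x = -75 mm, rim at z = 70 mm. The shut hood reaches from x = -109 to 71 mm, is 190 mm wide (y), its flat top at z = 120 mm
- hood (a joint): opening of the hood, rad: 0 shut, grows as the front edge rises, end at 1.3. The hinge is stiff by friction: the hood stays at any angle where it is left; lifting takes about 4 N at the front edge, 6 to 9 N at the knob. With the knob released, the safety catch stops it at about 0.29
- hood_hinge (a point): middle of the hood's hinge line, at x = 60, y = 0, z = 80 mm in the machine's frame; the line runs along the machine's y
- hood_edge (a point): middle of the lower outer front edge of the hood (moves with it): x = -109, y = 0, z = 56 mm in the machine's frame when shut. The front skirt is 5 mm thick; at its foot a 3 mm lip turned inward ends 13 mm behind the skirt's outer face; behind it the hood is hollow up to 5 mm below its top
- latch (a joint): turn of the red wing knob, rad: 0 locked (at the start at most 0.2), grows clockwise seen from above, stop at 1.45; the hood is free from about 1.25. Turns with 0.06 N m of friction and stays where it is left
- latch_grip (a point): on the axis of the wing knob, at the height to grip it (x = -25, y = 0, z = 144 mm in the machine's frame when shut; rides on the hood). The wing is 42 mm long, 11 mm thick and 24 mm high, its top 11 mm over this point; at joint value 0 its length runs along the machine's y, and it turns with the knob
- catch_rail: fixed rail of the hidden safety catch, inside the front wall, origin at its middle: x = -63, y = 0, z = 70 mm in the machine's frame, axes as the machine's. The catch pivots on an upright pin on this line, at a y between -35 and 35 mm that is not known beforehand. Let go, it springs back and catches again unless the hood has been raised past it (hood joint above 0.34)
- tab_zone (a point): middle of the zone of the catch's yellow tab: x = -88, y = 0, z = 70 mm in the machine's frame (axes as its). The tab stands 35 mm or less to either side in y; it is 12 (x) x 6 (y) mm, from 14 mm below to 30 mm above this point; the shut hood hides it. Push it toward +y (left) with 2.5 N, growing to 5 N; the hook lets go after 6 mm, the hard stop comes at about 10 mm
- blank_carton: brown cardboard carton 60x110x45 mm, right of the machine; stands by, leave alone
- oil_can: red oil bottle, 50 mm wide, 120 tall, at the left; stands by, leave alone
- bit_block: wooden block with cutter bits 40x90x47 mm, at the left; stands by, leave alone
- pin_tin: small flat tin 57x77x20 mm, at the right; stands by, leave alone
- padlock: brass padlock 73x44x16 mm lying flat, at the right; stands by, leave alone
- tape_measure: yellow tape measure 35x73x58 mm, at the left; stands by, leave alone

How it is judged:
On the way, in this order (a step that is already met when the one before it is completed fails the run):
1. the wing knob is turned to release while the hood is still down (value of joint latch above 1.25 rad and value of joint hood below 0.06 rad), for 0.1 s.
2. the hood is raised slightly, up to about its safety stop (value of joint hood between 0.19 and 0.33 rad), for 0.3 s.
At the end, for the whole second after the job is handed in: the hood stands open by more than 0.85 rad (about 49 degrees), at rest (slower than 0.05 rad/s) and by itself (value of joint hood above 0.85 rad and velocity of joint hood between -0.05 and 0.05 rad/s); the robot touches nothing.
It fails at once if the hidden catch is pressed with more than 20 N (contact force between any of the fingers, the arm and catch_rail above 20 N).
It fails at once if the hood is wrenched against the catch with more than 20 N (contact force between hood and catch_rail above 20 N).
It fails at once if a bystander is moved by more than 25 mm (distance of any of blank_carton, oil_can, bit_block, pin_tin, padlock, tape_measure from where it was at the start of the episode above 0.025 m).
It also fails if it takes over 64 s, if anything falls off the work surface, if the arm or the gripper's body presses on something with over 40 N, if the wrist force passes 120 N, or if a joint passes its speed limit or range.

### The arm

A 7-joint arm with a two-finger parallel gripper is mounted at the origin on a cart in front of the work surface, level with it; the furniture and walls round the work are solid. World frame = base frame: x ahead of the robot, y to its left, z up, the work surface at z = 0. Lengths are in m, angles in rad, forces in N, time in s.
With the tool pointing down it reaches from about 0.4 to 0.875 m from the base axis. Payload 19.3 kg.
Tool frame: the origin (TCP) lies on the centre line of the jaws, within the pads' length; the fingertips stand 8 mm ahead of it and the grasp point (between the pads) lies 11 mm behind it (bot.tip_extent is the distance from the TCP to the fingertips, in m); x points along the fingers, y is the direction in which the jaws open and shut, and the axes are right-handed (so a half turn about x gives the same grasp; the last joint's range is limited). The gripper opens to 85 mm and grips with 20 to 120 N. Pads are 22 mm wide; open, the fingers measure 114 mm over their backs; the gripper's body (76 mm by 85 mm) begins 54 mm behind the grasp point. The pads swing forward as they close: fully open they stand 13 mm farther back than shut.
Start: joints at [-1.186, 0.521, -0.036, 1.599, 0.021, 1.021, -0.113], TCP at [0.275, 0.561, 0.239] pointing down, gripper open.
Joint ranges: [-2.91, 2.91], [-0.3, 2.13], [-1.5, 1.42], [0.17, 2.43], [-1.26, 4.41], [0.16, 1.93], [-2.52, 2.52]. Speed limits (rad/s): [1.89, 1.89, 2.39, 2.39, 3.01, 3.01, 3.01].

### API

Orientations are given as [roll, pitch, yaw] about the fixed x, y, z axes, in that order (R = Rz(yaw) Ry(pitch) Rx(roll)).
In Python, from workcell import sensors, imaging, order, bot gives the robot as it stands.
- The arm moves only by the tool arm_command, never from a script. Its argument "commands" is a list of rows, each an object of numbers: "dx", "dy", "dz": the shift along the tool's x, y, z in cm; "twist": the turn about the tool's x in rad. A call has 1 to 12 rows; each row is the pose to reach, as a shift and turn from the pose measured when the call began, along the tool's axes at that moment; what a row does not reach only later rows make up. A row lasts 1/12 s, in which the tool goes at most 41.7 mm and 7.16 degrees, less where a joint would pass 70% of its speed; a pose out of reach is approached as far as the arm can. A call with a gripper value outside its range is refused whole. "grip" is the closure, from -1 (fully open) to 1 (shut), set as the call begins (left out, the last holds). The fingers move at their own pace and stop on an object; "squeeze" is the grip in N (left out, the last holds). Time passes only in rows, so rows that repeat a pose let the fingers close. It gives the time, the measured TCP pose, the force and the opening at its end, in the units of the state.
- sensors.observe(): the state, without advancing time (a new reading comes with each control period).
- imaging.grab_frame(name): name is "side" or "top"; returns the picture (400x640x3 uint8, red, green, blue); there is no depth.
- imaging.camera_info(name): a dict with "fx", "fy", "cx", "cy" (pixels), "dist_coeffs" ([k1, k2, p1, p2, k3] as OpenCV has them; the pictures are not rectified), "origin" and "attitude" of the camera in the world. Camera axes: x right, y down, z forward; pixel columns grow to the right and rows downward; lengths in m; the calibration is good to about 2 mm. A picture is of the moment at which its call begins. camera_info takes no time and is no camera call.
- order.job_done(): hands the job in, once; it reports no verdict.
The state is a dict: "clock": time; "qpos": joint angles; "qd": joint speeds; "joint_efforts": joint torques, N m; "position": TCP position; "tool_rot": TCP orientation; "force": force on the tool from outside, world axes, zero at the start; "moment": the same for the moment, N m; "grip_width": finger opening in m.
Only numpy, scipy, OpenCV 4.12 (cv2) and the standard library are available. Lean on these libraries where they do the work, as an engineer would, in place of code of your own. Each camera call takes 0.05 s, during which the arm holds its last target.

## Working session

There is one attempt and no reset: what is moved stays moved. The work goes in short steps, Python scripts to look and compute and a tool call to move; the robot and the scene stay as the last step left them, time stands still between calls to the robot, and variables do not carry over. Pictures are saved under pics/ and viewed, and the job is handed in when it is done.

Besides the shell and the picture viewer there is one more tool, called after ">>>" as name([rows], argument=value, ...), one row to a line, values as JSON. arm_command: Moves the arm, as the interface text tells. Its arguments: {"type":"object","properties":{"commands":{"type":"array"},"grip":{"type":"number"},"squeeze":{"type":"number"}},"required":["commands"]}

```bash
mkdir -p pics; ls
python3 - <<'E'
from workcell import sensors, imaging, order, bot
import cv2
s=sensors.observe()
for k,v in s.items(): print(k,v)
print([a for a in dir(bot) if a[0]!='_'])
for n in("side","top"):
    print(imaging.camera_info(n))
    cv2.imwrite(f"pics/{n}0.png",imaging.grab_frame(n)[:,:,::-1])
E
```

```text
pics
clock 0.0
qpos [-1.18619225  0.52204617 -0.03631921  1.59998138  0.02119754  1.02109505
 -0.11277282]
qd [ 0.00016037  0.00170324 -0.00027554 -0.00028399 -0.00028333 -0.00114411
  0.00146319]
joint_efforts [ 7.35191243e-04 -9.27146029e+01  1.97998077e+00 -3.69913316e+01
  1.78856822e-02  8.16398504e-03 -5.44032582e-05]
position [0.27444964 0.56116367 0.23871532]
tool_rot [-1.49828071  1.56965128 -1.95307644]
force [-0.9369015   0.48812004 -0.91900164]
moment [-0.00623601  0.00343114  0.03571474]
grip_width 0.08569615039653126
['IKError', 'tip_extent']
{'fx': 483.52593586699976, 'fy': 483.52593586699976, 'cx': 317.81848378910877, 'cy': 193.01684040312077, 'dist_coeffs': array([-0.12040956,  0.        ,  0.        ,  0.        ,  0.        ]), 'origin': array([ 0.35487174, -1.3282192 ,  1.04219778]), 'attitude': array([-2.22418123, -0.02173736, -0.11269713])}
{'fx': 448.0565982628279, 'fy': 448.0565982628279, 'cx': 308.7322228742054, 'cy': 196.89956104288686, 'dist_coeffs': array([-0.08289999,  0.        ,  0.        ,  0.        ,  0.        ]), 'origin': array([ 0.44246802, -0.12169525,  1.48649224]), 'attitude': array([-3.08755829, -0.02110681, -1.55581333])}
```

View pics/side0.png

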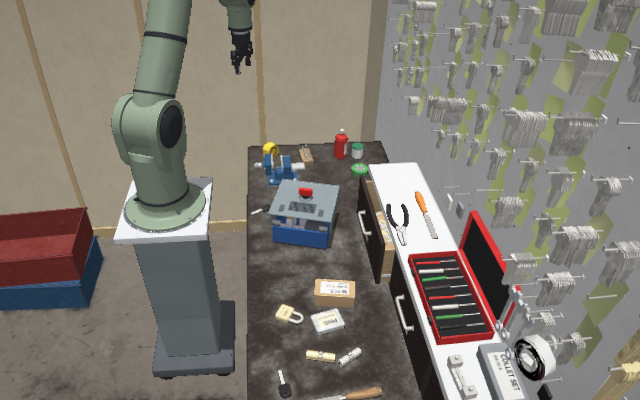

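View pics/top0.png

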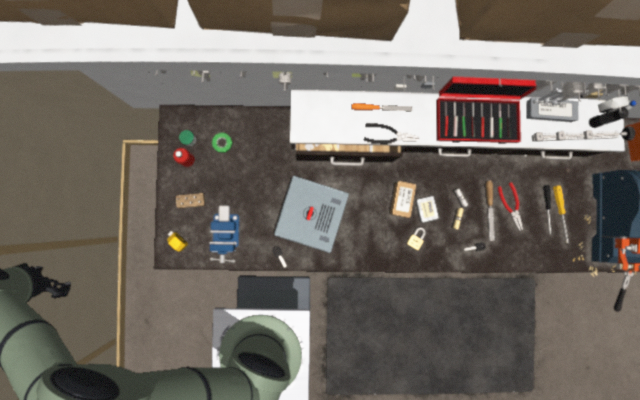

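```bash
cat > h.py <<'E'
import numpy as np, cv2
from scipy.spatial.transform import Rotation as R
from workcell import sensors, imaging, order, bot
def cam(n):
    c=imaging.camera_info(n)
    K=np.array([[c['fx'],0,c['cx']],[0,c['fy'],c['cy']],[0,0,1]])
    return K,c['dist_coeffs'],np.array(c['origin']),R.from_euler('xyz',c['attitude']).as_matrix()
def ray(n,px):
    K,d,o,A=cam(n)
    u=cv2.undistortPoints(np.array(px,float).reshape(-1,1,2),K,d)[:,0]
    return o,(A@np.c_[u,np.ones(len(u))].T).T
def onz(n,px,z):
    o,v=ray(n,px); return o+v*((z-o[2])/v[:,2])[:,None]
def proj(n,P):
    K,d,o,A=cam(n)
    return cv2.projectPoints((np.array(P,float).reshape(-1,3)-o)@A,np.zeros(3),np.zeros(3),K,d)[0][:,0]
def crop(n,name,x0,y0,x1,y1,s,marks=None):
    im=imaging.grab_frame(n)[:,:,::-1].copy()
    c=cv2.resize(im[y0:y1,x0:x1],None,fx=s,fy=s,interpolation=cv2.INTER_CUBIC)
    if marks is not None:
        for p in proj(n,marks): cv2.circle(c,(int((p[0]-x0+.5)*s),int((p[1]-y0+.5)*s)),3,(0,255,0),1)
    cv2.imwrite(f"pics/{name}.png",c); return im
E
python3 - <<'E'
from h import *
print(proj('top',[[0.,0,0]]), proj('side',[[0.,0,0]]))
crop('top','t1',260,160,370,260,7)
crop('side','s1',255,165,355,260,8)
E
```

```text
[[260.21857017 354.93101479]] [[165.36080969 204.83629597]]
```

View pics/t1.png

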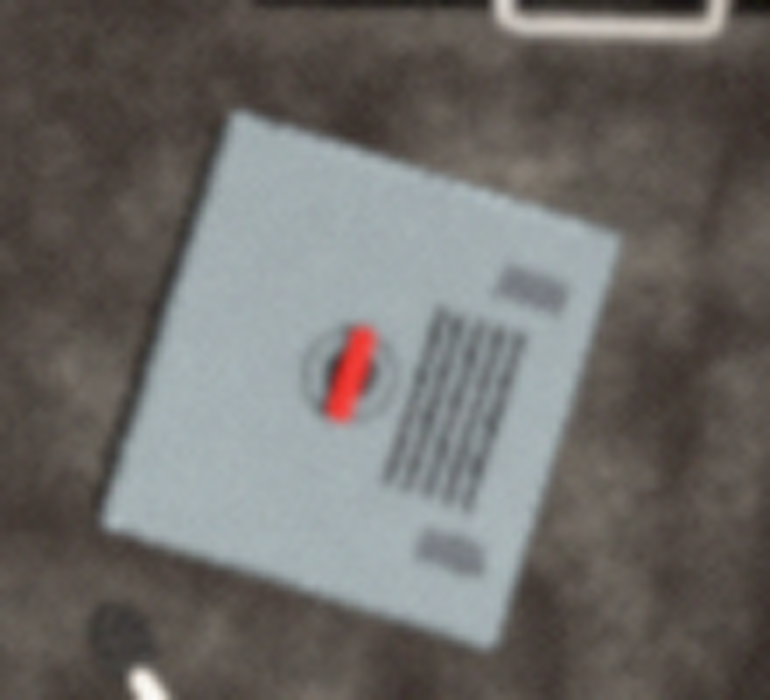

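View pics/s1.png

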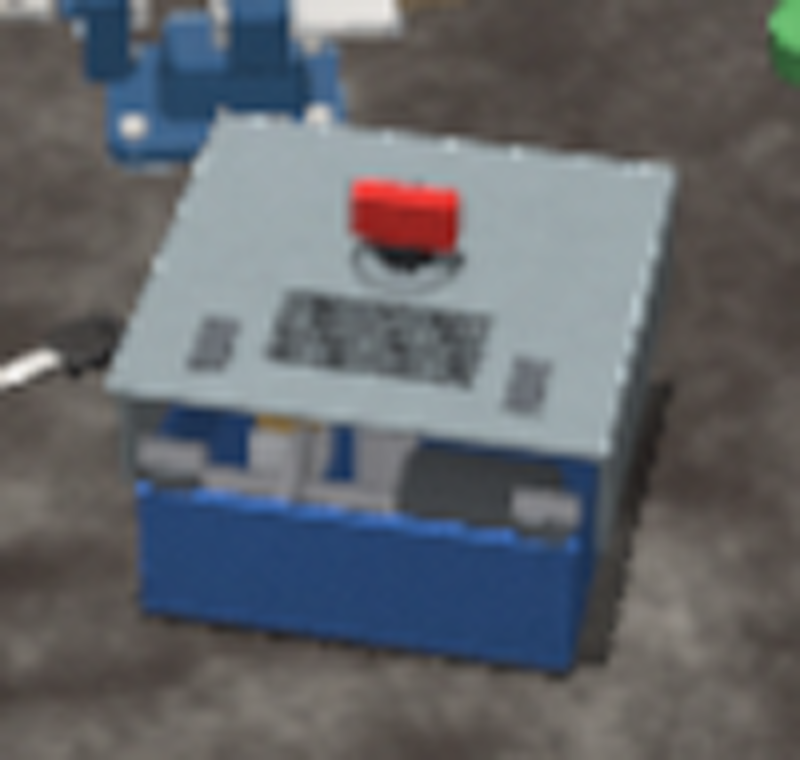

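The top crop shows the hood's corners at about (235,112), (620,237), (495,648), (103,525), with the red wing at (350,372). The side crop shows the back opening, with something yellow inside at (285,420).

Run:
```python
from h import *
im=imaging.grab_frame('top'); sd=imaging.grab_frame('side')
def fitquad(n,im,box,s0):
    x0,y0,x1,y1=box
    hsv=cv2.cvtColor(im,cv2.COLOR_RGB2HSV)
    m=((hsv[...,2]>120)&(hsv[...,1]<70)).astype(np.uint8)
    z=np.zeros_like(m); z[y0:y1,x0:x1]=m[y0:y1,x0:x1]
    z=cv2.morphologyEx(z,cv2.MORPH_CLOSE,np.ones((9,9)))
    c=max(cv2.findContours(z,0,1)[0],key=cv2.contourArea)
    return c
c=fitquad('top',im,(270,165,365,258),0)
w=onz('top',c[:,0].astype(float),.12)[:,:2].astype(np.float32)
r=cv2.minAreaRect(w*1000); print('top hood rect',r, cv2.contourArea(c))
print(onz('top',[[260+235/7-.5,160+112/7-.5],[260+620/7-.5,160+237/7-.5],[260+495/7-.5,160+648/7-.5],[260+103/7-.5,160+525/7-.5]],.12).round(4))
print('side',onz('side',[[255+222/8-.5,165+115/8-.5],[255+678/8-.5,165+165/8-.5],[255+610/8-.5,165+455/8-.5],[255+110/8-.5,165+388/8-.5]],.12).round(4))
# red knob
hsv=cv2.cvtColor(im,cv2.COLOR_RGB2HSV)
def red(im,b):
    hsv=cv2.cvtColor(im,cv2.COLOR_RGB2HSV); m=(((hsv[...,0]<8)|(hsv[...,0]>172))&(hsv[...,1]>140)&(hsv[...,2]>100))
    z=np.zeros(m.shape,np.uint8); x0,y0,x1,y1=b; z[y0:y1,x0:x1]=m[y0:y1,x0:x1]; return np.argwhere(z)[:,::-1].astype(float)
p=red(im,(270,165,365,258)); q=onz('top',p,.155)
print('knob top',q.mean(0),len(p)); u,s,v=np.linalg.svd(q[:,:2]-q[:,:2].mean(0)); print(v[0],np.degrees(np.arctan2(v[0][1],v[0][0])),s)
```

```text
top hood rect ((473.486083984375, -161.36001586914062), (180.54684448242188, 208.67779541015625), 72.85238647460938) 3642.5
[[ 0.5816 -0.1005  0.12  ]
 [ 0.5296 -0.2698  0.12  ]
 [ 0.3498 -0.2173  0.12  ]
 [ 0.4007 -0.0462  0.12  ]]
side [[ 0.4033 -0.0482  0.12  ]
 [ 0.5836 -0.0976  0.12  ]
 [ 0.5326 -0.2717  0.12  ]
 [ 0.3525 -0.2179  0.12  ]]
knob top [ 0.46699426 -0.15225972  0.155     ] 47
[-0.9493787   0.31413387] 161.69146546888203 [0.07039922 0.02219757]
```

```bash
cat >> h.py <<'E'
M0=np.array([.4614,-.1769,0]); ang=np.radians(-106.3)
Mx=np.array([np.cos(ang),np.sin(ang),0]); My=np.array([-Mx[1],Mx[0],0]); Mz=np.array([0,0,1.])
def mw(x,y,z): return M0+(x*Mx+y*My)/1000+np.array([0,0,z/1000])
def wm(p): d=np.array(p)-M0; return np.array([d@Mx,d@My,d[2]])*1000
def toolR(s): return R.from_euler('xyz',s['tool_rot']).as_matrix()
def to(P,s=None):
    s=s or sensors.observe(); return (toolR(s).T@(np.array(P)-s['position'])*100).round(2)
def st():
    s=sensors.observe(); T=toolR(s)
    print('t',round(s['clock'],2),'p',s['position'].round(4),'mach',wm(s['position']).round(1),'f',s['force'].round(1),'grip',round(s['grip_width'],4))
    print('q',s['qpos'].round(3)); print('T cols',T.round(3).tolist()); print('Tmach x,y',[[round(float(T[:,i]@a),3) for a in (Mx,My,Mz)] for i in (0,1,2)])
    return s
E
python3 - <<'E'
from h import *
s=st(); T=toolR(s)
print(np.degrees(np.arctan2(T[1,1],T[0,1])))
k=mw(-25,0,144); print(k)
print(to(k+[0,0,.1-.011]))
E
```

```text
t 0.3 p [0.2745 0.5614 0.2391] mach [-656.1 -386.6  239.1] f [ 0.3 -0.2 -0.3] grip 0.0849
q [-1.186  0.522 -0.036  1.6    0.021  1.021 -0.113]
T cols [[-0.0, 0.439, 0.898], [-0.0, 0.898, -0.439], [-1.0, -0.0, 0.0]]
Tmach x,y [[0.0, -0.0, -1.0], [-0.986, 0.17, -0.0], [0.17, 0.986, 0.0]]
63.940217244373706
[ 0.46841667 -0.15290487  0.144     ]
[  0.63 -55.65  48.8 ]
```

Run:
```python
from h import *
print(to([.46,.2,.25])); print(to(mw(-25,0,230)))
```

```text
[ -1.08 -24.31  32.54]
[  0.93 -55.65  48.8 ]
```

>>> arm_command([
  {"dx": -1.1, "dy": -24.3, "dz": 32.5},
  {"dx": -1.1, "dy": -24.3, "dz": 32.5},
  {"dx": -1.1, "dy": -24.3, "dz": 32.5},
  {"dx": -1.1, "dy": -24.3, "dz": 32.5},
  {"dx": -1.1, "dy": -24.3, "dz": 32.5},
  {"dx": -1.1, "dy": -24.3, "dz": 32.5},
  {"dx": -1.1, "dy": -24.3, "dz": 32.5},
  {"dx": -1.1, "dy": -24.3, "dz": 32.5},
  {"dx": -1.1, "dy": -24.3, "dz": 32.5},
  {"dx": 0, "dy": -55.6, "dz": 48.8, "twist": -0.13},
  {"dx": 0, "dy": -55.6, "dz": 48.8, "twist": -0.13},
  {"dx": 0, "dy": -55.6, "dz": 48.8, "twist": -0.13},
], grip=-1, squeeze=40)

```text
validation failed for argument at $.co...
```

Run:
```python
from h import *
st(); print(to(mw(-25,0,220)))
```

```text
t 0.3 p [0.2745 0.5614 0.2391] mach [-656.1 -386.6  239.1] f [ 0.3 -0.2 -0.3] grip 0.0849
q [-1.186  0.522 -0.036  1.6    0.021  1.021 -0.113]
T cols [[-0.0, 0.439, 0.898], [-0.0, 0.898, -0.439], [-1.0, -0.0, 0.0]]
Tmach x,y [[0.0, -0.0, -1.0], [-0.986, 0.17, -0.0], [0.17, 0.986, 0.0]]
[  1.93 -55.65  48.8 ]
```

>>> arm_command([
  {"dx": -1.0, "dy": -3.0, "dz": 4.0, "twist": 0},
  {"dx": -1.0, "dy": -6.0, "dz": 8.0, "twist": 0},
], grip=-1, squeeze=40)

```text
clock: 0.47
position: [0.3112, 0.4884, 0.2487]
tool_rot: [2.975, 1.57, 2.523]
force: [2.3, -0.1, -0.1]
grip_width: 0.0854
```

>>> arm_command([
  {"dx": 0, "dy": -18.0, "dz": 24.5, "twist": 0},
  {"dx": 0, "dy": -18.0, "dz": 24.5, "twist": 0},
  {"dx": 0, "dy": -18.0, "dz": 24.5, "twist": 0},
  {"dx": 0, "dy": -18.0, "dz": 24.5, "twist": 0},
  {"dx": 0, "dy": -18.0, "dz": 24.5, "twist": 0},
  {"dx": 0, "dy": -18.0, "dz": 24.5, "twist": 0},
])

```text
clock: 0.97
position: [0.4289, 0.2647, 0.2488]
tool_rot: [2.311, 1.57, 1.86]
force: [0.9, 0.5, -0.0]
grip_width: 0.0855
```

Run:
```python
from h import *
st(); print(to(mw(-25,0,220)))
```

```text
t 0.97 p [0.4289 0.2647 0.2488] mach [-414.8 -155.1  248.8] f [ 0.9  0.5 -0. ] grip 0.0855
q [-0.701  0.318  0.038  1.905 -0.016  0.919  0.465]
T cols [[-0.0, 0.436, 0.9], [0.001, 0.9, -0.436], [-1.0, 0.0, -0.0]]
Tmach x,y [[-0.001, -0.0, -1.0], [-0.986, 0.166, 0.0], [0.166, 0.986, -0.0]]
[  2.85 -35.87  21.76]
```

>>> arm_command([
  {"dx": 2.0, "dy": -35.9, "dz": 21.8, "twist": -0.13},
  {"dx": 2.0, "dy": -35.9, "dz": 21.8, "twist": -0.13},
  {"dx": 2.0, "dy": -35.9, "dz": 21.8, "twist": -0.13},
  {"dx": 2.0, "dy": -35.9, "dz": 21.8, "twist": -0.13},
  {"dx": 2.0, "dy": -35.9, "dz": 21.8, "twist": -0.13},
  {"dx": 2.0, "dy": -35.9, "dz": 21.8, "twist": -0.13},
  {"dx": 2.0, "dy": -35.9, "dz": 21.8, "twist": -0.13},
  {"dx": 2.0, "dy": -35.9, "dz": 21.8, "twist": -0.13},
  {"dx": 2.0, "dy": -35.9, "dz": 21.8, "twist": -0.13},
  {"dx": 2.0, "dy": -35.9, "dz": 21.8, "twist": -0.13},
  {"dx": 2.0, "dy": -35.9, "dz": 21.8, "twist": -0.13},
  {"dx": 2.0, "dy": -35.9, "dz": 21.8, "twist": -0.13},
])

```text
clock: 1.97
position: [0.4682, -0.1568, 0.2283]
tool_rot: [-2.02, 1.57, -2.347]
force: [0.7, 0.4, -1.0]
grip_width: 0.0853
```

Run:
```python
from h import *
s=st(); print(to(mw(-25,0,135)));T=toolR(s);print(np.degrees(np.arctan2(T[1,1],T[0,1])))
crop('side','s2',230,100,380,250,5)
```

```text
t 1.97 p [ 0.4682 -0.1568  0.2283] mach [-21.2   0.9 228.3] f [ 0.7  0.4 -1. ] grip 0.0853
q [ 0.039  0.333  0.207  1.959 -0.089  0.858  1.537]
T cols [[-0.0, 0.32, 0.947], [-0.0, 0.947, -0.32], [-1.0, -0.0, -0.0]]
Tmach x,y [[0.0, -0.0, -1.0], [-0.999, 0.042, -0.0], [0.042, 0.999, -0.0]]
[ 9.33  0.38 -0.1 ]
71.31498028453564
```

View pics/s2.png

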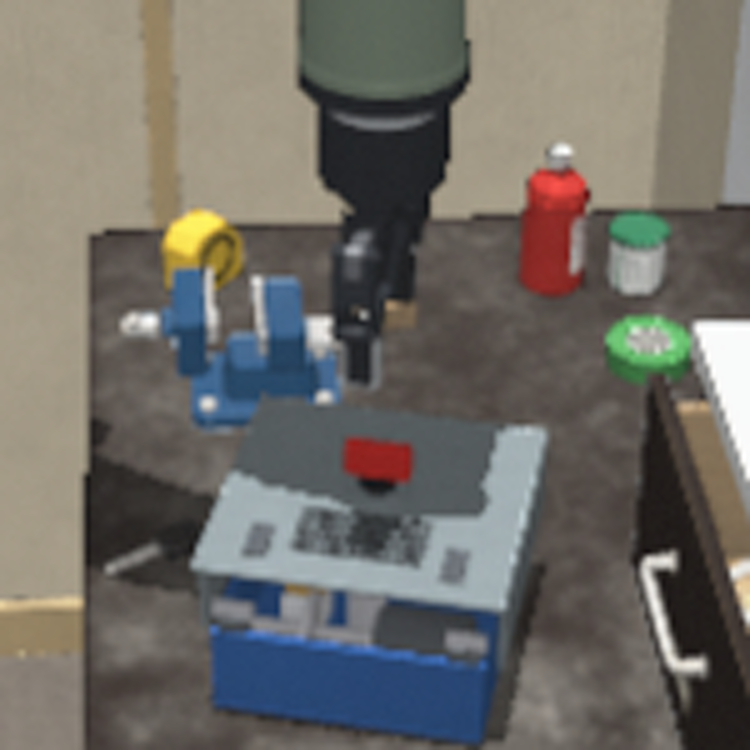

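The gripper hangs over the red wing (crop 377,460) with its jaws across the wing. I'll go down and close.

>>> arm_command([
  {"dx": 3.1, "dy": 0.4, "dz": -0.1, "twist": 0},
  {"dx": 6.2, "dy": 0.4, "dz": -0.1, "twist": 0},
  {"dx": 8.3, "dy": 0.4, "dz": -0.1, "twist": 0},
  {"dx": 9.3, "dy": 0.4, "dz": -0.1, "twist": 0},
  {"dx": 9.3, "dy": 0.4, "dz": -0.1, "twist": 0},
  {"dx": 9.3, "dy": 0.4, "dz": -0.1, "twist": 0},
])

```text
clock: 2.52
position: [0.4689, -0.1499, 0.1359]
tool_rot: [2.592, 1.57, 2.268]
force: [0.0, -0.2, 0.2]
grip_width: 0.0856
```

>>> arm_command([
  {"dx": 0, "dy": 0, "dz": 0, "twist": 0},
  {"dx": 0, "dy": 0, "dz": 0, "twist": 0},
  {"dx": 0, "dy": 0, "dz": 0, "twist": 0},
  {"dx": 0, "dy": 0, "dz": 0, "twist": 0},
  {"dx": 0, "dy": 0, "dz": 0, "twist": 0},
  {"dx": 0, "dy": 0, "dz": 0, "twist": 0},
  {"dx": 0, "dy": 0, "dz": 0, "twist": 0},
  {"dx": 0, "dy": 0, "dz": 0, "twist": 0},
], grip=1, squeeze=40)

```text
clock: 3.18
position: [0.4684, -0.1522, 0.1366]
tool_rot: [-1.408, 1.569, -1.733]
force: [-6.5, -14.2, 12.5]
grip_width: 0.0202
```

Run:
```python
from h import *
s=st(); print(s['moment'])
crop('side','s3',230,100,380,250,5)
```

```text
t 3.18 p [ 0.4684 -0.1522  0.1366] mach [-25.6  -0.2 136.6] f [ -6.5 -14.2  12.5] grip 0.0202
q [ 0.06   0.473  0.173  2.043 -0.13   0.636  1.565]
T cols [[-0.0, 0.319, 0.948], [-0.002, 0.948, -0.319], [-1.0, -0.002, 0.0]]
Tmach x,y [[0.002, 0.0, -1.0], [-0.999, 0.041, -0.002], [0.041, 0.999, 0.0]]
[-3.14478506  1.51558406  0.02741914]
```

View pics/s3.png

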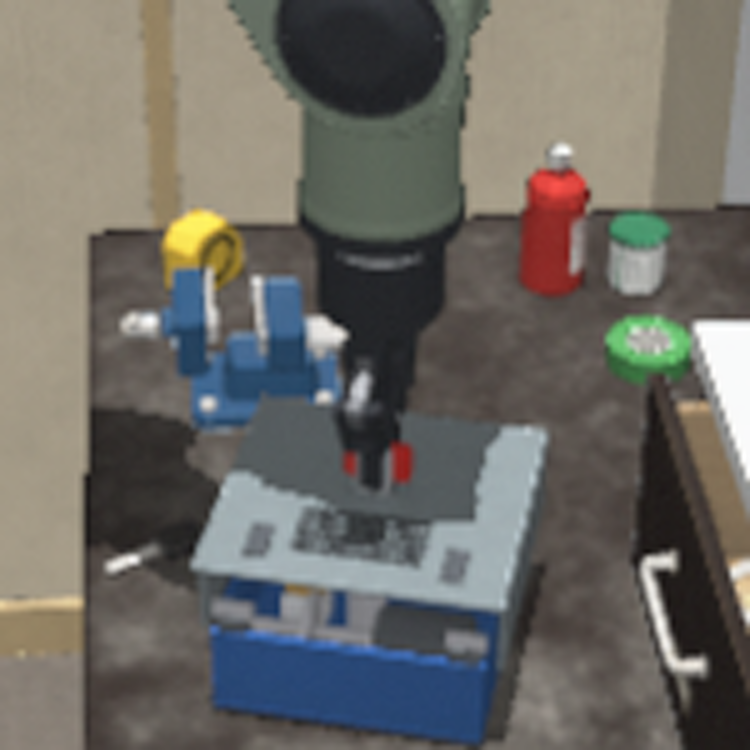

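>>> arm_command([
  {"dx": -0.2, "dy": -0.1, "dz": 0, "twist": 0},
  {"dx": -0.2, "dy": -0.1, "dz": 0, "twist": 0},
  {"dx": -0.2, "dy": -0.1, "dz": 0, "twist": 0},
  {"dx": -0.2, "dy": -0.1, "dz": 0, "twist": 0},
])

```text
clock: 3.57
position: [0.468, -0.1533, 0.1385]
tool_rot: [-1.502, 1.569, -1.828]
force: [-0.1, -3.4, -4.9]
grip_width: 0.0194
```

Run:
```python
from h import *
s=st(); print(s['moment'])
```

```text
t 3.57 p [ 0.468  -0.1533  0.1385] mach [-24.5  -0.3 138.5] f [-0.1 -3.4 -4.9] grip 0.0194
q [ 0.062  0.47   0.174  2.042 -0.128  0.64   1.566]
T cols [[-0.001, 0.319, 0.948], [-0.002, 0.948, -0.319], [-1.0, -0.002, 0.0]]
Tmach x,y [[0.002, 0.0, -1.0], [-0.999, 0.041, -0.002], [0.041, 0.999, 0.0]]
[-0.77331978  0.00933465  0.01608917]
```

>>> arm_command([
  {"dx": 0, "dy": 0, "dz": 0, "twist": 0.12},
  {"dx": 0, "dy": 0, "dz": 0, "twist": 0.24},
  {"dx": 0, "dy": 0, "dz": 0, "twist": 0.36},
  {"dx": 0, "dy": 0, "dz": 0, "twist": 0.48},
  {"dx": 0, "dy": 0, "dz": 0, "twist": 0.6},
  {"dx": 0, "dy": 0, "dz": 0, "twist": 0.72},
  {"dx": 0, "dy": 0, "dz": 0, "twist": 0.84},
  {"dx": 0, "dy": 0, "dz": 0, "twist": 0.96},
  {"dx": 0, "dy": 0, "dz": 0, "twist": 1.08},
  {"dx": 0, "dy": 0, "dz": 0, "twist": 1.2},
  {"dx": 0, "dy": 0, "dz": 0, "twist": 1.3},
  {"dx": 0, "dy": 0, "dz": 0, "twist": 1.3},
])

```text
clock: 4.57
position: [0.4677, -0.1535, 0.1383]
tool_rot: [-0.408, 1.568, -2.04]
force: [-2.7, -5.4, -2.2]
grip_width: 0.0198
```

Run:
```python
from h import *
s=st(); print(s['moment'])
crop('side','s4',230,100,380,250,5)
crop('top','t4',260,160,370,260,7)
```

```text
t 4.57 p [ 0.4677 -0.1535  0.1383] mach [-24.2  -0.5 138.3] f [-2.7 -5.4 -2.2] grip 0.0198
q [-0.205  0.526  0.538  2.055 -0.423  0.669  0.55 ]
T cols [[-0.001, 0.998, -0.061], [-0.003, -0.061, -0.998], [-1.0, -0.001, 0.003]]
Tmach x,y [[0.003, -0.001, -1.0], [-0.221, 0.975, -0.001], [0.975, 0.221, 0.003]]
[-1.09919076  0.53119087 -0.06566743]
```

View pics/s4.png

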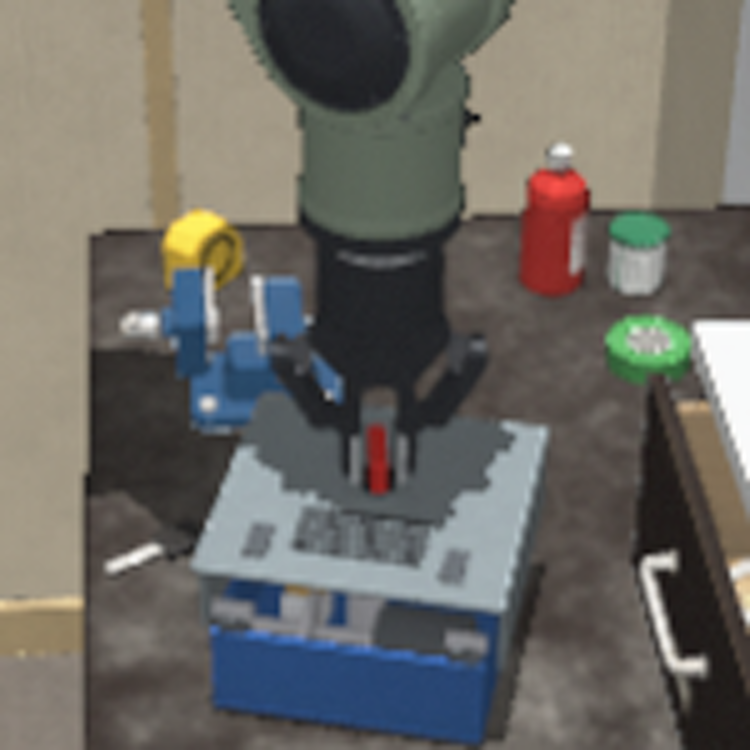

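The wing has turned with the gripper and now runs along the view direction at (377,455). I'll turn it the last bit towards the stop.

>>> arm_command([
  {"dx": 0, "dy": 0, "dz": 0, "twist": 0.06},
  {"dx": 0, "dy": 0, "dz": 0, "twist": 0.12},
  {"dx": 0, "dy": 0, "dz": 0, "twist": 0.12},
  {"dx": 0, "dy": 0, "dz": 0, "twist": 0.12},
])

```text
clock: 5.0
position: [0.4676, -0.1535, 0.1383]
tool_rot: [-0.304, 1.568, -2.048]
force: [-1.9, -4.2, -2.2]
grip_width: 0.0197
```

Run:
```python
from h import *
s=st(); print(s['moment'])
```

```text
t 5.0 p [ 0.4676 -0.1535  0.1383] mach [-24.2  -0.6 138.3] f [-1.9 -4.2 -2.2] grip 0.0197
q [-0.226  0.534  0.57   2.056 -0.45   0.675  0.465]
T cols [[-0.001, 0.985, -0.172], [-0.003, -0.172, -0.985], [-1.0, -0.001, 0.003]]
Tmach x,y [[0.003, -0.001, -1.0], [-0.111, 0.994, -0.001], [0.994, 0.111, 0.003]]
[-0.73238622  0.39725704 -0.03568836]
```

>>> arm_command([
  {"dx": 0, "dy": 0, "dz": 0, "twist": 0.08},
  {"dx": 0, "dy": 0, "dz": 0, "twist": 0.08},
  {"dx": 0, "dy": 0, "dz": 0, "twist": 0.08},
])

```text
clock: 5.25
position: [0.4676, -0.1535, 0.1383]
tool_rot: [-0.247, 1.567, -2.068]
force: [-1.4, -3.9, -2.7]
grip_width: 0.0196
```

Run:
```python
from h import *
s=st(); print(s['moment'])
crop('top','t5',260,160,370,260,7)
```

```text
t 5.25 p [ 0.4676 -0.1535  0.1383] mach [-24.2  -0.6 138.3] f [-1.4 -3.9 -2.7] grip 0.0196
q [-0.241  0.54   0.591  2.057 -0.468  0.679  0.407]
T cols [[-0.002, 0.969, -0.247], [-0.003, -0.247, -0.969], [-1.0, -0.001, 0.003]]
Tmach x,y [[0.003, -0.001, -1.0], [-0.035, 0.999, -0.001], [0.999, 0.035, 0.003]]
[-0.71078721  0.34858781  0.33169928]
```

View pics/t5.png

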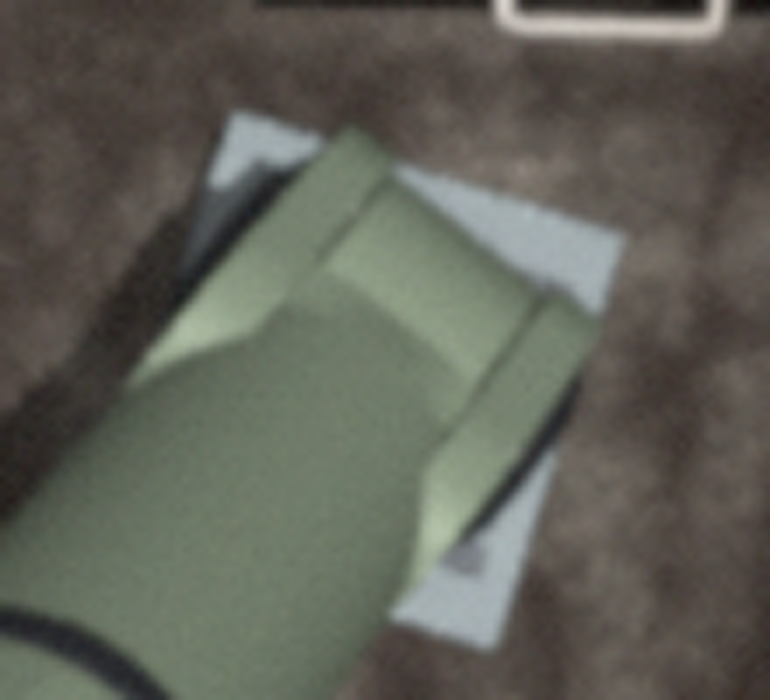

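The moment jumped to 0.33 N m, so the knob has reached its stop. Next I lift along the hinge arc to about 0.25 rad, below the catch.

>>> arm_command([
  {"dx": -0.25, "dy": 0, "dz": 0.2, "twist": 0},
  {"dx": -0.5, "dy": 0, "dz": 0.4, "twist": 0},
  {"dx": -0.75, "dy": 0, "dz": 0.6, "twist": 0},
  {"dx": -1.0, "dy": 0, "dz": 0.85, "twist": 0},
  {"dx": -1.25, "dy": 0, "dz": 1.1, "twist": 0},
  {"dx": -1.5, "dy": 0, "dz": 1.4, "twist": 0},
  {"dx": -1.7, "dy": 0, "dz": 1.6, "twist": 0},
  {"dx": -1.9, "dy": 0, "dz": 1.85, "twist": 0},
  {"dx": -1.9, "dy": 0, "dz": 1.85, "twist": 0},
  {"dx": -1.9, "dy": 0, "dz": 1.85, "twist": 0},
])

```text
clock: 6.13
position: [0.4627, -0.1707, 0.1577]
tool_rot: [-0.796, 1.568, -2.616]
force: [-3.5, 6.3, 2.3]
grip_width: 0.0193
```

Run:
```python
from h import *
s=st(); print(s['moment'])
crop('side','s6',230,100,380,250,5)
```

```text
t 6.13 p [ 0.4627 -0.1707  0.1577] mach [ -6.3  -0.4 157.7] f [-3.5  6.3  2.3] grip 0.0193
q [-0.225  0.511  0.617  2.04  -0.438  0.724  0.419]
T cols [[-0.002, 0.969, -0.246], [-0.001, -0.246, -0.969], [-1.0, -0.002, 0.002]]
Tmach x,y [[0.002, -0.002, -1.0], [-0.036, 0.999, -0.002], [0.999, 0.036, 0.002]]
[ 1.61110536  0.70120556 -0.04821264]
```

View pics/s6.png

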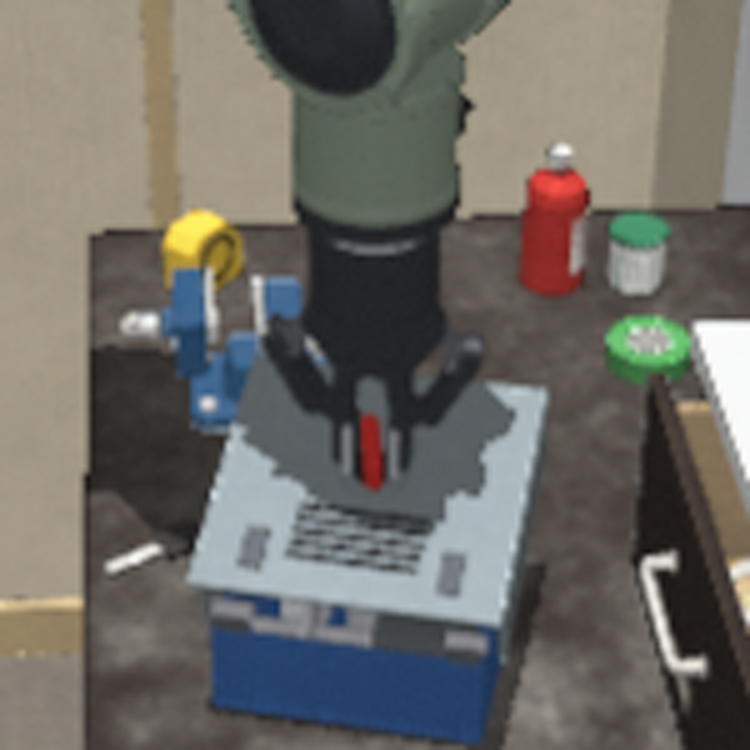

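The hood is up: in the crop its front edge has risen to about (545,390). I'll release the knob and rise clear.

>>> arm_command([
  {"dx": 0, "dy": 0, "dz": 0, "twist": 0},
  {"dx": 0, "dy": 0, "dz": 0, "twist": 0},
  {"dx": 0, "dy": 0, "dz": 0, "twist": 0},
  {"dx": 0, "dy": 0, "dz": 0, "twist": 0},
  {"dx": -3, "dy": 0, "dz": 0, "twist": 0},
  {"dx": -6, "dy": 0, "dz": 0, "twist": 0},
  {"dx": -10, "dy": 0, "dz": 0, "twist": 0},
  {"dx": -14, "dy": 0, "dz": 0, "twist": 0},
  {"dx": -17, "dy": 0, "dz": 0, "twist": 0},
  {"dx": -17, "dy": 0, "dz": 0, "twist": 0},
], grip=-0.3)

```text
clock: 7.02
position: [0.4647, -0.1717, 0.3329]
tool_rot: [1.48, 1.565, -0.34]
force: [-0.8, -0.6, -0.5]
grip_width: 0.0558
```

Run:
```python
from h import *
s=st()
crop('side','s7',230,60,390,250,4)
def hood(x,y,z,a):
    X,Z=x-60,z-80; c,s=np.cos(a),np.sin(a); return mw(60+X*c+Z*s,y,80-X*s+Z*c)
for a in(.2,.25,.29):
    print(a,[((proj('side',[hood(x,y,120,a)])[0]-[230,60]+.5)*4).round(0).tolist() for x,y in((-109,95),(-109,-95),(71,95),(71,-95))])
```

```text
t 7.02 p [ 0.4647 -0.1717  0.3329] mach [ -6.    1.7 332.9] f [-0.8 -0.6 -0.5] grip 0.0558
q [-0.394  0.273  0.79   1.84  -0.216  1.11   0.223]
T cols [[0.005, 0.969, -0.247], [-0.002, -0.247, -0.969], [-1.0, 0.006, 0.001]]
Tmach x,y [[0.0, 0.006, -1.0], [-0.035, 0.999, 0.006], [0.999, 0.035, 0.001]]
0.2 [[439.0, 478.0], [204.0, 451.0], [403.0, 657.0], [150.0, 624.0]]
0.25 [[439.0, 473.0], [202.0, 445.0], [403.0, 660.0], [149.0, 627.0]]
0.29 [[438.0, 469.0], [201.0, 441.0], [403.0, 662.0], [149.0, 629.0]]
```

View pics/s7.png

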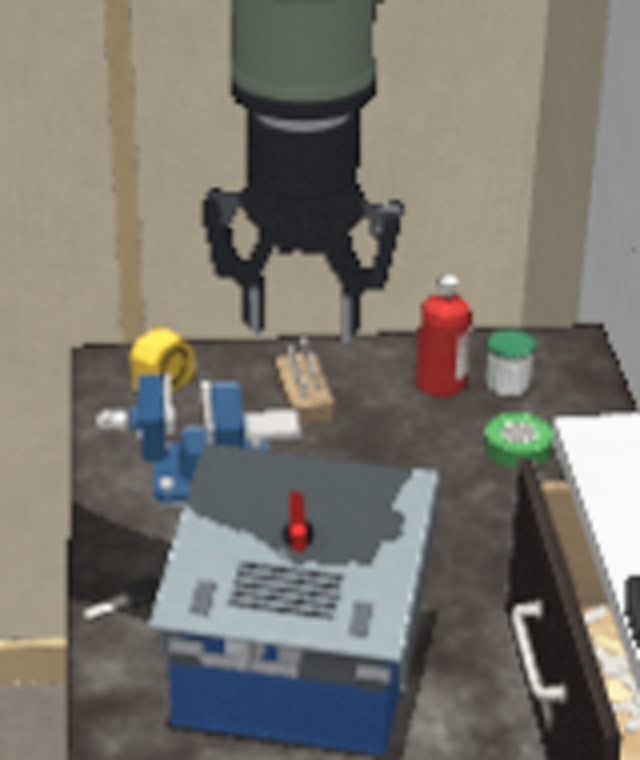

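>>> arm_command([
  {"dx": -6.7, "dy": -10.3, "dz": 46.8, "twist": 0},
  {"dx": -6.7, "dy": -10.3, "dz": 46.8, "twist": 0},
  {"dx": -6.7, "dy": -10.3, "dz": 46.8, "twist": 0},
  {"dx": -6.7, "dy": -10.3, "dz": 46.8, "twist": 0},
  {"dx": -6.7, "dy": -10.3, "dz": 46.8, "twist": 0},
  {"dx": -6.7, "dy": -10.3, "dz": 46.8, "twist": 0},
  {"dx": -6.7, "dy": -10.3, "dz": 46.8, "twist": 0},
  {"dx": -6.7, "dy": -10.3, "dz": 46.8, "twist": 0},
  {"dx": -6.7, "dy": -10.3, "dz": 46.8, "twist": 0},
  {"dx": -6.7, "dy": -10.3, "dz": 46.8, "twist": 0},
  {"dx": -6.7, "dy": -10.3, "dz": 46.8, "twist": 0},
  {"dx": -6.7, "dy": -10.3, "dz": 46.8, "twist": 0},
], grip=1)

```text
clock: 8.07
position: [0.2459, -0.6021, 0.3962]
tool_rot: [1.204, 1.569, -0.618]
force: [1.2, 0.6, 0.5]
grip_width: 0.0001
```

Run:
```python
from h import *
s=st(); print(to([-.19,-.65,.5]), to([-.25,-.85,.7]))
```

```text
t 8.07 p [ 0.2459 -0.6021  0.3962] mach [468.6 -87.5 396.2] f [1.2 0.6 0.5] grip 0.0001
q [ 0.627  0.565  0.81   1.331 -0.405  1.412  1.169]
T cols [[0.001, 0.969, -0.248], [-0.001, -0.248, -0.969], [-1.0, 0.001, 0.001]]
Tmach x,y [[0.0, 0.001, -1.0], [-0.033, 0.999, 0.001], [0.999, 0.033, 0.001]]
[-10.43 -41.02  15.48] [-30.42 -41.83  36.35]
```

>>> arm_command([
  {"dx": -12, "dy": -41, "dz": 16, "twist": 0},
  {"dx": -12, "dy": -41, "dz": 16, "twist": 0},
  {"dx": -12, "dy": -41, "dz": 16, "twist": 0},
  {"dx": -12, "dy": -41, "dz": 16, "twist": 0},
  {"dx": -12, "dy": -41, "dz": 16, "twist": 0},
  {"dx": -12, "dy": -41, "dz": 16, "twist": 0},
  {"dx": -12, "dy": -41, "dz": 16, "twist": 0},
  {"dx": -12, "dy": -41, "dz": 16, "twist": 0},
  {"dx": -12, "dy": -41, "dz": 16, "twist": 0},
  {"dx": -12, "dy": -41, "dz": 16, "twist": 0},
  {"dx": -12, "dy": -41, "dz": 16, "twist": 0},
  {"dx": -12, "dy": -41, "dz": 16, "twist": 0},
])

```text
clock: 9.07
position: [-0.2006, -0.6534, 0.5154]
tool_rot: [-1.665, 1.569, 2.786]
force: [-0.5, 1.0, 0.4]
grip_width: 0.0001
```

Run:
```python
from h import *
s=st()
```

```text
t 9.07 p [-0.2006 -0.6534  0.5154] mach [ 643.2 -501.6  515.4] f [-0.5  1.   0.4] grip 0.0001
q [ 1.421  0.615  0.815  0.944 -0.438  1.73   1.8  ]
T cols [[-0.002, 0.966, -0.258], [0.001, -0.258, -0.966], [-1.0, -0.002, -0.0]]
Tmach x,y [[-0.0, -0.002, -1.0], [-0.023, 1.0, -0.002], [1.0, 0.023, -0.0]]
```

Joint 6 is close to its limit here. I'll stretch up and out to see how the arm approaches a pose beyond its reach.

>>> arm_command([
  {"dx": -25, "dy": 0, "dz": 15, "twist": 0},
  {"dx": -25, "dy": 0, "dz": 15, "twist": 0},
  {"dx": -25, "dy": 0, "dz": 15, "twist": 0},
  {"dx": -25, "dy": 0, "dz": 15, "twist": 0},
  {"dx": -25, "dy": 0, "dz": 15, "twist": 0},
  {"dx": -25, "dy": 0, "dz": 15, "twist": 0},
  {"dx": -25, "dy": 0, "dz": 15, "twist": 0},
  {"dx": -25, "dy": 0, "dz": 15, "twist": 0},
])

```text
clock: 9.73
position: [-0.2005, -0.6939, 0.6105]
tool_rot: [-0.001, 1.487, -1.836]
force: [-0.8, -0.7, -1.0]
grip_width: -0.0003
```

Run:
```python
from h import *
s=st()
```

```text
t 9.73 p [-0.2005 -0.6939  0.6105] mach [ 682.  -490.2  610.5] f [-0.8 -0.7 -1. ] grip -0.0003
q [ 1.617  0.668  0.56   0.509 -0.38   1.931  1.642]
T cols [[-0.022, 0.965, -0.26], [-0.081, -0.261, -0.962], [-0.997, -0.0, 0.084]]
Tmach x,y [[0.084, 0.002, -0.997], [-0.021, 1.0, -0.0], [0.996, 0.021, 0.084]]
```

>>> arm_command([
  {"dx": -60, "dy": 0, "dz": 0, "twist": 0},
  {"dx": -60, "dy": 0, "dz": 0, "twist": 0},
  {"dx": -60, "dy": 0, "dz": 0, "twist": 0},
  {"dx": -60, "dy": 0, "dz": 0, "twist": 0},
  {"dx": -60, "dy": 0, "dz": 0, "twist": 0},
  {"dx": -60, "dy": 0, "dz": 0, "twist": 0},
])

```text
clock: 10.23
position: [-0.1753, -0.6069, 0.6872]
tool_rot: [0.005, 1.44, -1.829]
force: [1.0, -0.2, 0.5]
grip_width: 0.0003
```

Run:
```python
from h import *
s=st()
```

```text
t 10.23 p [-0.1753 -0.6069  0.6872] mach [ 591.4 -490.4  687.2] f [ 1.  -0.2  0.5] grip 0.0003
q [ 1.568  0.442  0.44   0.666 -0.214  1.932  1.605]
T cols [[-0.033, 0.965, -0.258], [-0.126, -0.26, -0.957], [-0.992, 0.001, 0.13]]
Tmach x,y [[0.13, 0.003, -0.992], [-0.021, 1.0, 0.001], [0.991, 0.021, 0.13]]
```

>>> arm_command([
  {"dx": -80, "dy": 0, "dz": 0, "twist": 0},
  {"dx": -80, "dy": 0, "dz": 0, "twist": 0},
  {"dx": -80, "dy": 0, "dz": 0, "twist": 0},
  {"dx": -80, "dy": 0, "dz": 0, "twist": 0},
  {"dx": -80, "dy": 0, "dz": 0, "twist": 0},
  {"dx": -80, "dy": 0, "dz": 0, "twist": 0},
  {"dx": -80, "dy": 0, "dz": 0, "twist": 0},
  {"dx": -80, "dy": 0, "dz": 0, "twist": 0},
])

```text
clock: 10.9
position: [-0.1478, -0.5095, 0.7416]
tool_rot: [0.01, 1.394, -1.824]
force: [0.2, -0.8, 0.3]
grip_width: -0.0001
```

Run:
```python
from h import *
s=st()
```

```text
t 10.9 p [-0.1478 -0.5095  0.7416] mach [ 490.2 -491.4  741.6] f [ 0.2 -0.8  0.3] grip -0.0001
q [ 1.395  0.224  0.528  0.835 -0.135  1.932  1.58 ]
T cols [[-0.044, 0.966, -0.256], [-0.17, -0.26, -0.95], [-0.984, 0.002, 0.176]]
Tmach x,y [[0.176, 0.005, -0.984], [-0.021, 1.0, 0.002], [0.984, 0.021, 0.176]]
```

>>> arm_command([
  {"dx": -80, "dy": 0, "dz": 40, "twist": 0},
  {"dx": -80, "dy": 0, "dz": 40, "twist": 0},
  {"dx": -80, "dy": 0, "dz": 40, "twist": 0},
])

```text
clock: 11.15
position: [-0.1507, -0.5229, 0.7597]
tool_rot: [0.009, 1.346, -1.825]
force: [0.2, 0.0, -0.4]
grip_width: 0.0001
```

Run:
```python
from h import *
s=st()
```

```text
t 11.15 p [-0.1507 -0.5229  0.7597] mach [ 503.9 -490.4  759.7] f [ 0.2  0.  -0.4] grip 0.0001
q [ 1.43   0.243  0.503  0.767 -0.144  1.932  1.578]
T cols [[-0.056, 0.966, -0.254], [-0.216, -0.26, -0.941], [-0.975, 0.002, 0.223]]
Tmach x,y [[0.223, 0.007, -0.975], [-0.022, 1.0, 0.002], [0.975, 0.021, 0.223]]
```

Each call yields about 0.047 rad of tilt, whatever its length, so I'll use short calls.

>>> arm_command([
  {"dx": -80, "dy": 0, "dz": 60, "twist": 0},
])

```text
clock: 11.23
position: [-0.1532, -0.5333, 0.7696]
tool_rot: [0.008, 1.318, -1.826]
force: [0.5, 0.2, -0.3]
grip_width: -0.0002
```

>>> arm_command([
  {"dx": -80, "dy": 0, "dz": 60, "twist": 0},
  {"dx": -80, "dy": 0, "dz": 60, "twist": 0},
])

```text
clock: 11.4
position: [-0.1572, -0.5484, 0.7849]
tool_rot: [0.006, 1.273, -1.828]
force: [-0.5, -0.0, 0.3]
grip_width: -0.0005
```

Run:
```python
from h import *
s=st()
```

```text
t 11.4 p [-0.1572 -0.5484  0.7849] mach [ 530.2 -489.5  784.9] f [-0.5 -0.   0.3] grip -0.0005
q [ 1.491  0.286  0.467  0.649 -0.166  1.932  1.577]
T cols [[-0.074, 0.966, -0.249], [-0.283, -0.26, -0.923], [-0.956, 0.002, 0.293]]
Tmach x,y [[0.293, 0.008, -0.956], [-0.022, 1.0, 0.002], [0.956, 0.02, 0.293]]
```

>>> arm_command([
  {"dx": -80, "dy": 0, "dz": 40, "twist": 0},
  {"dx": -80, "dy": 0, "dz": 40, "twist": 0},
])

```text
clock: 11.57
position: [-0.1564, -0.5462, 0.8043]
tool_rot: [0.003, 1.231, -1.831]
force: [0.7, 0.7, 0.3]
grip_width: -0.0002
```

>>> arm_command([
  {"dx": -80, "dy": 0, "dz": 40, "twist": 0},
  {"dx": -80, "dy": 0, "dz": 40, "twist": 0},
])

```text
clock: 11.73
position: [-0.1545, -0.5404, 0.8249]
tool_rot: [0.002, 1.187, -1.833]
force: [-0.6, 0.4, 0.7]
grip_width: 0.0
```

>>> arm_command([
  {"dx": -80, "dy": 0, "dz": 40, "twist": 0},
  {"dx": -80, "dy": 0, "dz": 40, "twist": 0},
])

```text
clock: 11.9
position: [-0.1521, -0.5326, 0.8457]
tool_rot: [0.002, 1.143, -1.833]
force: [-0.1, 0.9, -0.3]
grip_width: -0.0003
```

Run:
```python
from h import *
s=st()
```

```text
t 11.9 p [-0.1521 -0.5326  0.8457] mach [ 513.6 -489.   845.7] f [-0.1  0.9 -0.3] grip -0.0003
q [ 1.445  0.251  0.536  0.557 -0.183  1.932  1.573]
T cols [[-0.108, 0.965, -0.238], [-0.4, -0.261, -0.878], [-0.91, 0.001, 0.414]]
Tmach x,y [[0.414, 0.009, -0.91], [-0.02, 1.0, 0.001], [0.91, 0.018, 0.414]]
```

Run:
```python
from h import *
im=cv2.imread('pics/top0.png'); c=cv2.resize(im[195:275,190:290],None,fx=7,fy=7,interpolation=cv2.INTER_CUBIC); cv2.imwrite('pics/vise.png',c)
im=cv2.imread('pics/side0.png'); c=cv2.resize(im[135:215,240:330],None,fx=8,fy=8,interpolation=cv2.INTER_CUBIC); cv2.imwrite('pics/vise2.png',c)
```

```text
(no output)
```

View pics/vise.png

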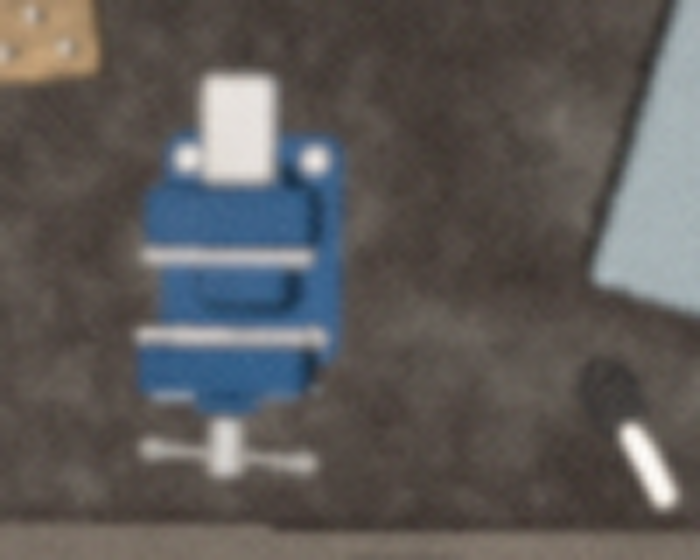

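View pics/vise2.png

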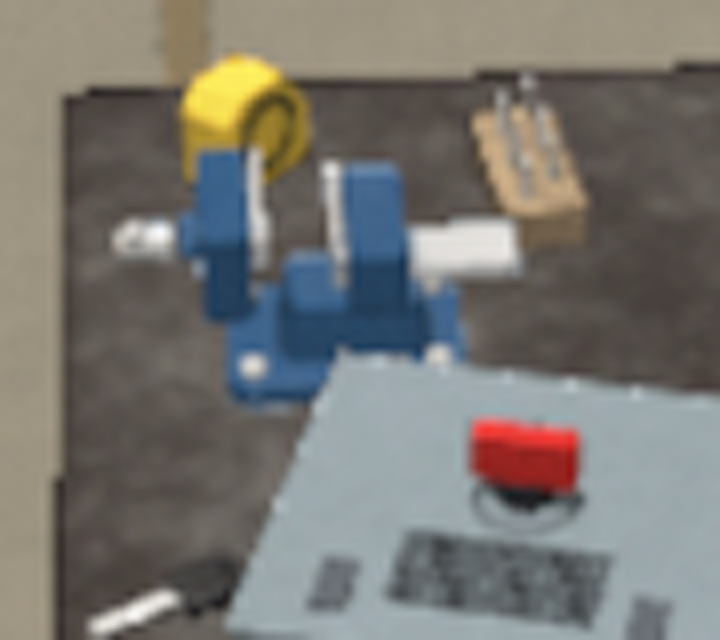

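The vise stands in front of the machine: its right edge is at top-crop x≈325-340, its jaws at rows 190-390 and its handle at rows 70-180. I'll compute where that is.

Run:
```python
from h import *
f=lambda u,v:[190+u/7-.5,195+v/7-.5]; g=lambda u,v:[240+u/8-.5,135+v/8-.5]
# jaw top near corner facing machine: top (325,330); side: left jaw top right edge ~ (245,150)
def tri(a,b):
    o1,v1=ray('top',[a]);o2,v2=ray('side',[b]);A=np.c_[v1[0],-v2[0]];k=np.linalg.lstsq(A,o2-o1,rcond=None)[0];return o1+v1[0]*k[0],o2+v2[0]*k[1]
p=tri(f(310,185),g(400,165)); print('jaw far corner',p,wm(p[0]))
p=tri(f(325,335),g(255,150)); print('jaw near',p,wm(p[0]))
p=onz('top',[f(343,140),f(343,350)],.01); print('plate',p,[wm(x) for x in p])
p=onz('top',[f(275,80),f(275,180)],.08); print('bar',p,[wm(x) for x in p])
```

```text
jaw far corner (array([0.43993404, 0.07615924, 0.12967392]), array([0.43530578, 0.0764582 , 0.12972616])) [-236.86282067  -91.62845062  129.67392304]
jaw near (array([0.37634736, 0.06582385, 0.14721353]), array([0.37301693, 0.06598742, 0.14740086])) [-209.09619248 -149.75848288  147.21353359]
plate [[0.46109028 0.07856271 0.01      ]
 [0.36270066 0.07644389 0.01      ]] [array([-245.10753149,  -71.99714973,   10.        ]), array([-215.45918667, -165.83734942,   10.        ])]
bar [[0.4865816  0.10019249 0.08      ]
 [0.44181678 0.09913885 0.08      ]] [array([-273.02247697,  -53.6012001 ,   80.        ]), array([-259.44719195,  -96.27099141,   80.        ])]
```

>>> arm_command([
  {"dx": -80, "dy": 0, "dz": 40, "twist": 0},
  {"dx": -80, "dy": 0, "dz": 40, "twist": 0},
])

```text
clock: 12.07
position: [-0.1491, -0.5225, 0.867]
tool_rot: [0.002, 1.099, -1.833]
force: [-0.7, 0.6, 0.6]
grip_width: 0.0003
```

>>> arm_command([
  {"dx": -80, "dy": 0, "dz": 40, "twist": 0},
  {"dx": -80, "dy": 0, "dz": 40, "twist": 0},
])

```text
clock: 12.23
position: [-0.1456, -0.5102, 0.8885]
tool_rot: [0.002, 1.054, -1.834]
force: [0.2, 0.0, 1.0]
grip_width: 0.0001
```

>>> arm_command([
  {"dx": -80, "dy": 0, "dz": 40, "twist": 0},
  {"dx": -80, "dy": 0, "dz": 40, "twist": 0},
])

```text
clock: 12.4
position: [-0.1416, -0.4959, 0.91]
tool_rot: [0.002, 1.009, -1.833]
force: [1.2, 0.4, 0.4]
grip_width: 0.0002
```

>>> arm_command([
  {"dx": -80, "dy": 0, "dz": 40, "twist": 0},
  {"dx": -80, "dy": 0, "dz": 40, "twist": 0},
])

```text
clock: 12.57
position: [-0.1372, -0.4796, 0.9311]
tool_rot: [0.003, 0.964, -1.833]
force: [-0.9, 0.4, 0.6]
grip_width: -0.0004
```

>>> arm_command([
  {"dx": -80, "dy": 0, "dz": 40, "twist": 0},
  {"dx": -80, "dy": 0, "dz": 40, "twist": 0},
])

```text
clock: 12.73
position: [-0.1325, -0.4615, 0.9517]
tool_rot: [0.004, 0.919, -1.832]
force: [0.6, 0.3, -0.1]
grip_width: -0.0004
```

Run:
```python
from h import *
s=st()
```

```text
t 12.73 p [-0.1325 -0.4615  0.9517] mach [ 439.9 -490.2  951.7] f [ 0.6  0.3 -0.1] grip -0.0004
q [ 1.164  0.136  0.831  0.457 -0.188  1.932  1.565]
T cols [[-0.157, 0.965, -0.209], [-0.586, -0.261, -0.767], [-0.795, 0.002, 0.607]]
Tmach x,y [[0.606, 0.014, -0.795], [-0.02, 1.0, 0.002], [0.795, 0.015, 0.607]]
```

>>> arm_command([
  {"dx": -80, "dy": 0, "dz": 60, "twist": 0},
  {"dx": -80, "dy": 0, "dz": 60, "twist": 0},
])

```text
clock: 12.9
position: [-0.1304, -0.4545, 0.9707]
tool_rot: [0.005, 0.874, -1.83]
force: [-0.1, -0.7, 0.1]
grip_width: -0.0
```

>>> arm_command([
  {"dx": -80, "dy": 0, "dz": 60, "twist": 0},
  {"dx": -80, "dy": 0, "dz": 60, "twist": 0},
])

```text
clock: 13.07
position: [-0.128, -0.445, 0.9888]
tool_rot: [0.005, 0.83, -1.83]
force: [-1.3, 0.5, -0.6]
grip_width: 0.0002
```

>>> arm_command([
  {"dx": -80, "dy": 0, "dz": 60, "twist": 0},
  {"dx": -80, "dy": 0, "dz": 60, "twist": 0},
])

```text
clock: 13.23
position: [-0.1249, -0.4322, 1.0064]
tool_rot: [0.005, 0.788, -1.831]
force: [-0.2, 0.5, 0.0]
grip_width: 0.0001
```

>>> arm_command([
  {"dx": -80, "dy": 0, "dz": 60, "twist": 0},
  {"dx": -80, "dy": 0, "dz": 60, "twist": 0},
])

```text
clock: 13.4
position: [-0.1213, -0.4172, 1.0237]
tool_rot: [0.006, 0.746, -1.831]
force: [-0.7, -0.4, -0.1]
grip_width: -0.0003
```

>>> arm_command([
  {"dx": -80, "dy": 0, "dz": 60, "twist": 0},
  {"dx": -80, "dy": 0, "dz": 60, "twist": 0},
])

```text
clock: 13.57
position: [-0.1176, -0.4016, 1.0398]
tool_rot: [0.006, 0.706, -1.832]
force: [-0.5, 0.4, -0.5]
grip_width: -0.0002
```

Run:
```python
from h import *
s=st()
for P in([.1,-.6,.7],[.5,-.3,.5],[.6,0.05,.4]): print(P,to(P))
```

```text
t 13.57 p [-0.1176 -0.4016  1.0398] mach [ 378.2 -492.7 1039.8] f [-0.5  0.4 -0.5] grip -0.0002
q [ 0.809  0.082  1.238  0.308 -0.228  1.933  1.563]
T cols [[-0.197, 0.965, -0.173], [-0.735, -0.262, -0.625], [-0.649, 0.005, 0.761]]
Tmach x,y [[0.761, 0.017, -0.649], [-0.019, 1.0, 0.005], [0.648, 0.009, 0.761]]
[0.1, -0.6, 0.7] [ 32.34  26.05 -17.24]
[0.5, -0.3, 0.5] [ 15.38  56.69 -58.15]
[0.6, 0.05, 0.4] [ -5.84  57.12 -89.36]
```

Run:
```python
from h import *
for P in([.2,-.6,.75],[.55,-.4,.55]): print(P,to(P))
```

```text
[0.2, -0.6, 0.75] [ 27.13  35.72 -15.17]
[0.55, -0.4, 0.55] [ 18.51  64.16 -48.96]
```

>>> arm_command([
  {"dx": 27, "dy": 36, "dz": -15, "twist": 0},
  {"dx": 27, "dy": 36, "dz": -15, "twist": 0},
  {"dx": 27, "dy": 36, "dz": -15, "twist": 0},
  {"dx": 27, "dy": 36, "dz": -15, "twist": 0},
  {"dx": 27, "dy": 36, "dz": -15, "twist": 0},
  {"dx": 27, "dy": 36, "dz": -15, "twist": 0},
  {"dx": 27, "dy": 36, "dz": -15, "twist": 0},
  {"dx": 27, "dy": 36, "dz": -15, "twist": 0},
  {"dx": 27, "dy": 36, "dz": -15, "twist": 0},
  {"dx": 27, "dy": 36, "dz": -15, "twist": 0},
  {"dx": 27, "dy": 36, "dz": -15, "twist": 0},
  {"dx": 27, "dy": 36, "dz": -15, "twist": 0},
])

```text
clock: 14.57
position: [-0.0179, -0.5009, 0.9496]
tool_rot: [0.012, 0.735, -1.837]
force: [-1.8, -3.2, -1.6]
grip_width: -0.0002
```

Run:
```python
from h import *
s=st()
for P in([.55,-.4,.55],[.6,0,.4]): print(P,to(P))
```

```text
t 14.57 p [-0.0179 -0.5009  0.9496] mach [ 445.5 -369.1  949.6] f [-1.8 -3.2 -1.6] grip -0.0002
q [ 0.059 -0.125  0.856  0.777  0.727  1.756  1.062]
T cols [[-0.195, 0.963, -0.188], [-0.716, -0.271, -0.644], [-0.671, 0.009, 0.742]]
Tmach x,y [[0.742, 0.014, -0.671], [-0.01, 1.0, 0.009], [0.671, 0.001, 0.742]]
[0.55, -0.4, 0.55] [  8.49  51.6  -46.79]
[0.6, 0, 0.4] [-11.06  45.46 -84.61]
```

>>> arm_command([
  {"dx": 8.5, "dy": 51.5, "dz": -47, "twist": 0},
  {"dx": 8.5, "dy": 51.5, "dz": -47, "twist": 0},
  {"dx": 8.5, "dy": 51.5, "dz": -47, "twist": 0},
  {"dx": 8.5, "dy": 51.5, "dz": -47, "twist": 0},
  {"dx": 8.5, "dy": 51.5, "dz": -47, "twist": 0},
  {"dx": 8.5, "dy": 51.5, "dz": -47, "twist": 0},
  {"dx": 8.5, "dy": 51.5, "dz": -47, "twist": 0},
  {"dx": 8.5, "dy": 51.5, "dz": -47, "twist": 0},
  {"dx": 8.5, "dy": 51.5, "dz": -47, "twist": 0},
  {"dx": 8.5, "dy": 51.5, "dz": -47, "twist": 0},
  {"dx": 8.5, "dy": 51.5, "dz": -47, "twist": 0},
  {"dx": 8.5, "dy": 51.5, "dz": -47, "twist": 0},
])

```text
clock: 15.57
position: [0.3805, -0.429, 0.6672]
tool_rot: [0.012, 0.735, -1.837]
force: [0.0, -0.6, 0.5]
grip_width: -0.0002
```

Run:
```python
from h import *
s=st()
for P in([.55,-.4,.55],[.6,0,.4]): print(P,to(P))
```

```text
t 15.57 p [ 0.3805 -0.429   0.6672] mach [264.6  -6.9 667.2] f [ 0.  -0.6  0.5] grip -0.0002
q [-0.013  0.117  0.37   1.382  0.789  1.561  0.104]
T cols [[-0.195, 0.963, -0.188], [-0.716, -0.271, -0.644], [-0.671, 0.009, 0.742]]
Tmach x,y [[0.742, 0.014, -0.671], [-0.01, 1.0, 0.009], [0.671, 0.0, 0.742]]
[0.55, -0.4, 0.55] [  2.49  15.42 -13.75]
[0.6, 0, 0.4] [-17.06   9.27 -51.57]
```

Run:
```python
from h import *
im=cv2.cvtColor(cv2.imread('pics/side0.png'),cv2.COLOR_BGR2RGB)
hsv=cv2.cvtColor(im,cv2.COLOR_RGB2HSV)
m=(hsv[...,0]>15)&(hsv[...,0]<35)&(hsv[...,1]>120)&(hsv[...,2]>70)
p=np.argwhere(m[200:240,270:330])[:,::-1]+[270,200]; print(p.tolist())
for q in ([290.1,217],[287.5,217],[293,218]):
    o,v=ray('side',[q]); v=v[0]
    for X in(-63,-75,-88):
        # intersect plane machine x=X
        t=(X/1000-(o-M0)@Mx)/(v@Mx); print(q,X,wm(o+t*v).round(1))
print(to(mw(-190,-60,200)), to(mw(-160,-60,260)))
```

```text
[[288, 217]]
[290.1, 217] -63 [-63.  -57.6  -0.1]
[290.1, 217] -75 [-75.  -60.4 -10.5]
[290.1, 217] -88 [-88.  -63.4 -21.8]
[287.5, 217] -63 [-63.  -66.5  -1.6]
[287.5, 217] -75 [-75.  -69.3 -12. ]
[287.5, 217] -88 [-88.  -72.5 -23.4]
[293, 218] -63 [-63.  -47.7  -2.8]
[293, 218] -75 [-75.  -50.4 -13.3]
[293, 218] -88 [-88.  -53.3 -24.6]
[ -2.46  -5.27 -65.15] [ -4.26  -5.24 -58.69]
```

Run:
```python
from h import *
print(to(mw(-202,-56,300)))
```

```text
[-10.05  -4.76 -58.54]
```

>>> arm_command([
  {"dx": -10, "dy": -4.8, "dz": -58.5, "twist": 0},
  {"dx": -10, "dy": -4.8, "dz": -58.5, "twist": 0},
  {"dx": -10, "dy": -4.8, "dz": -58.5, "twist": 0},
  {"dx": -10, "dy": -4.8, "dz": -58.5, "twist": 0},
  {"dx": -10, "dy": -4.8, "dz": -58.5, "twist": 0},
  {"dx": -10, "dy": -4.8, "dz": -58.5, "twist": 0},
  {"dx": -10, "dy": -4.8, "dz": -58.5, "twist": 0},
  {"dx": -10, "dy": -4.8, "dz": -58.5, "twist": 0},
  {"dx": -10, "dy": -4.8, "dz": -58.5, "twist": 0},
  {"dx": -10, "dy": -4.8, "dz": -58.5, "twist": 0},
  {"dx": -10, "dy": -4.8, "dz": -58.5, "twist": 0},
  {"dx": -10, "dy": -4.8, "dz": -58.5, "twist": 0},
])

```text
clock: 16.57
position: [0.45, -0.0411, 0.3586]
tool_rot: [0.013, 0.735, -1.836]
force: [1.0, 0.3, 1.0]
grip_width: -0.0002
```

Run:
```python
from h import *
s=st()
print(to(mw(-202,-56,300)))
```

```text
t 16.57 p [ 0.45   -0.0411  0.3586] mach [-127.1  -49.1  358.6] f [1.  0.3 1. ] grip -0.0002
q [-0.487  0.38   0.036  1.798  0.581  1.586 -0.911]
T cols [[-0.195, 0.963, -0.188], [-0.716, -0.271, -0.643], [-0.67, 0.01, 0.742]]
Tmach x,y [[0.742, 0.014, -0.67], [-0.01, 1.0, 0.01], [0.67, -0.0, 0.742]]
[-1.64 -0.67 -9.37]
```

>>> arm_command([
  {"dx": 1, "dy": -0.7, "dz": -4, "twist": 0},
  {"dx": 2, "dy": -0.7, "dz": -8, "twist": 0},
  {"dx": 2.7, "dy": -0.7, "dz": -12, "twist": 0},
  {"dx": 2.7, "dy": -0.7, "dz": -14.2, "twist": 0},
  {"dx": 2.7, "dy": -0.7, "dz": -14.2, "twist": 0},
  {"dx": 2.7, "dy": -0.7, "dz": -14.2, "twist": 0},
])

```text
clock: 17.07
position: [0.4647, 0.0329, 0.2347]
tool_rot: [0.012, 0.733, -1.836]
force: [0.3, 0.3, 0.6]
grip_width: 0.0003
```

Run:
```python
from h import *
s=st()
print(to(mw(-202,-56,165)),to(mw(-91.3,-56,64.2)))
crop('side','s9',200,60,400,260,4); crop('top','t9',180,130,360,290,4)
```

```text
t 17.07 p [0.4647 0.0329 0.2347] mach [-202.3  -55.8  234.7] f [0.3 0.3 0.6] grip 0.0003
q [-0.559  0.601 -0.004  1.793  0.533  1.453 -1.103]
T cols [[-0.195, 0.963, -0.187], [-0.717, -0.27, -0.642], [-0.669, 0.009, 0.743]]
Tmach x,y [[0.743, 0.014, -0.669], [-0.011, 1.0, 0.009], [0.669, 0.001, 0.743]]
[ 4.68 -0.09 -5.16] [19.65 -0.3  -5.24]
```

View pics/s9.png

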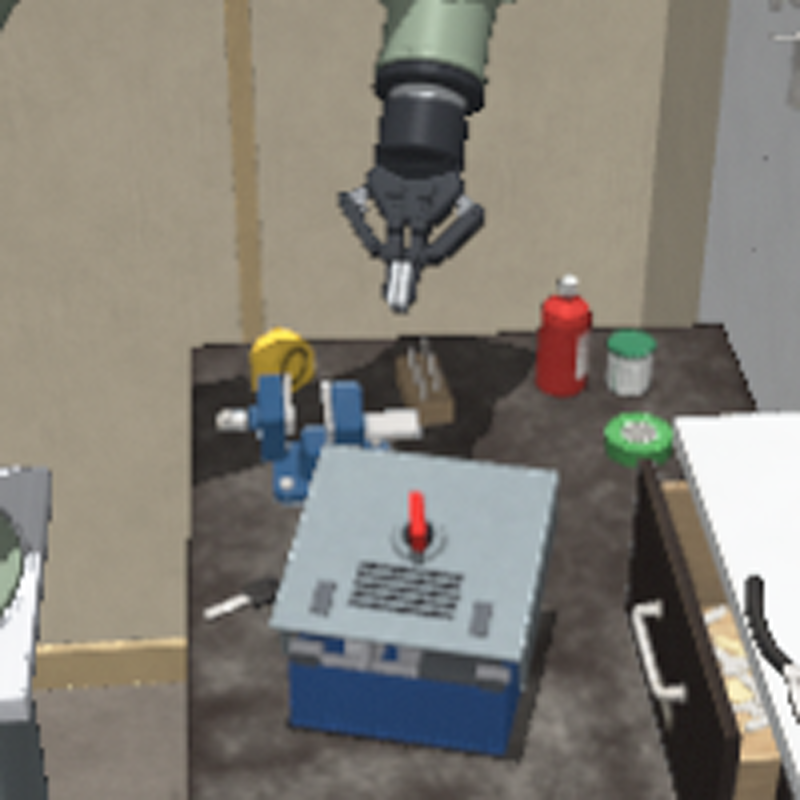

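View pics/t9.png

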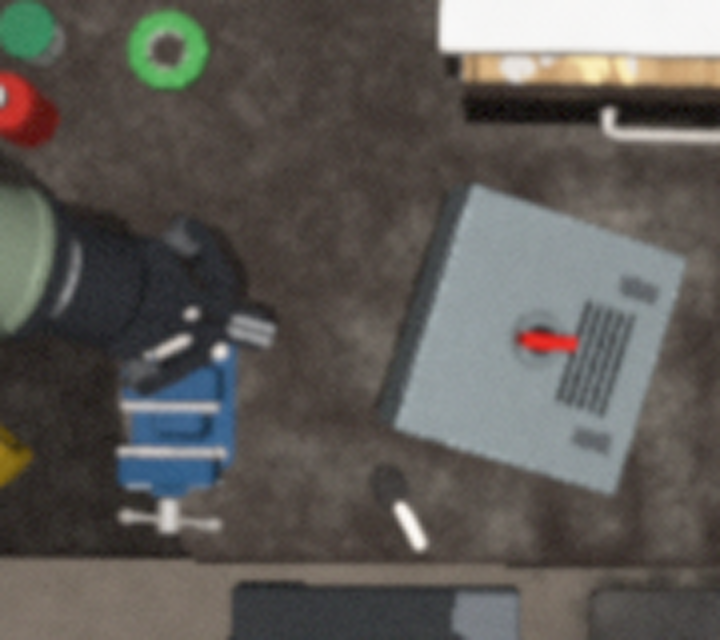

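The views agree: the closed fingers are at (255,330) in the top crop, aimed at the raised front edge and passing beside the vise. I'll come down onto the insertion line.

>>> arm_command([
  {"dx": 2, "dy": -0.1, "dz": -2, "twist": 0},
  {"dx": 4, "dy": -0.1, "dz": -4, "twist": 0},
  {"dx": 5, "dy": -0.1, "dz": -5.2, "twist": 0},
  {"dx": 8, "dy": -0.1, "dz": -5.2, "twist": 0},
  {"dx": 11, "dy": -0.2, "dz": -5.2, "twist": 0},
  {"dx": 13.5, "dy": -0.2, "dz": -5.2, "twist": 0},
  {"dx": 13.5, "dy": -0.2, "dz": -5.2, "twist": 0},
  {"dx": 13.5, "dy": -0.2, "dz": -5.2, "twist": 0},
])

```text
clock: 17.83
position: [0.4465, -0.0319, 0.1079]
tool_rot: [0.016, 0.734, -1.837]
force: [0.8, 0.1, 0.0]
grip_width: -0.0
```

Run:
```python
from h import *
s=st()
print(to(mw(-91.3,-56,64.2)))
crop('side','s10',200,60,400,260,4); crop('top','t10',180,130,360,290,4)
```

```text
t 17.83 p [ 0.4465 -0.0319  0.1079] mach [-135.   -55.   107.9] f [0.8 0.1 0. ] grip -0.0
q [-0.494  0.762  0.022  1.947  0.626  1.154 -1.231]
T cols [[-0.195, 0.962, -0.192], [-0.716, -0.273, -0.642], [-0.67, 0.012, 0.742]]
Tmach x,y [[0.742, 0.013, -0.67], [-0.008, 1.0, 0.012], [0.67, -0.004, 0.742]]
[ 6.17 -0.19 -0.31]
```

View pics/t10.png

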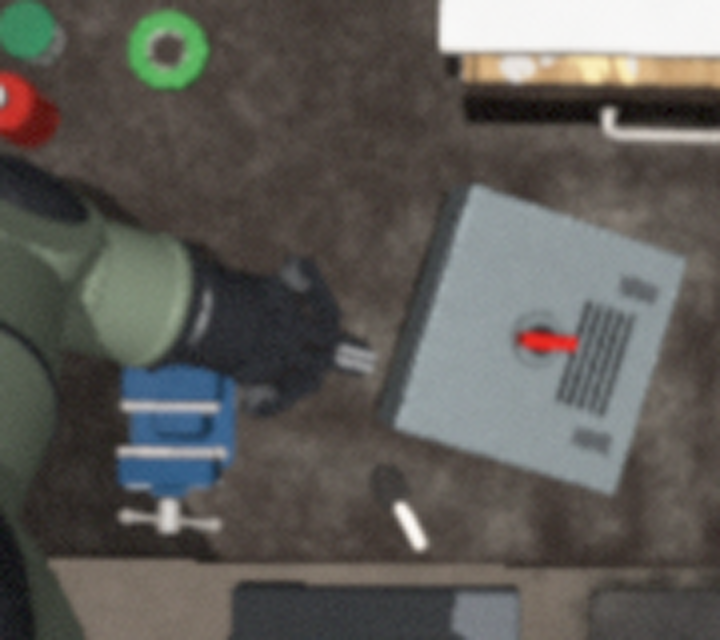

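View pics/s10.png

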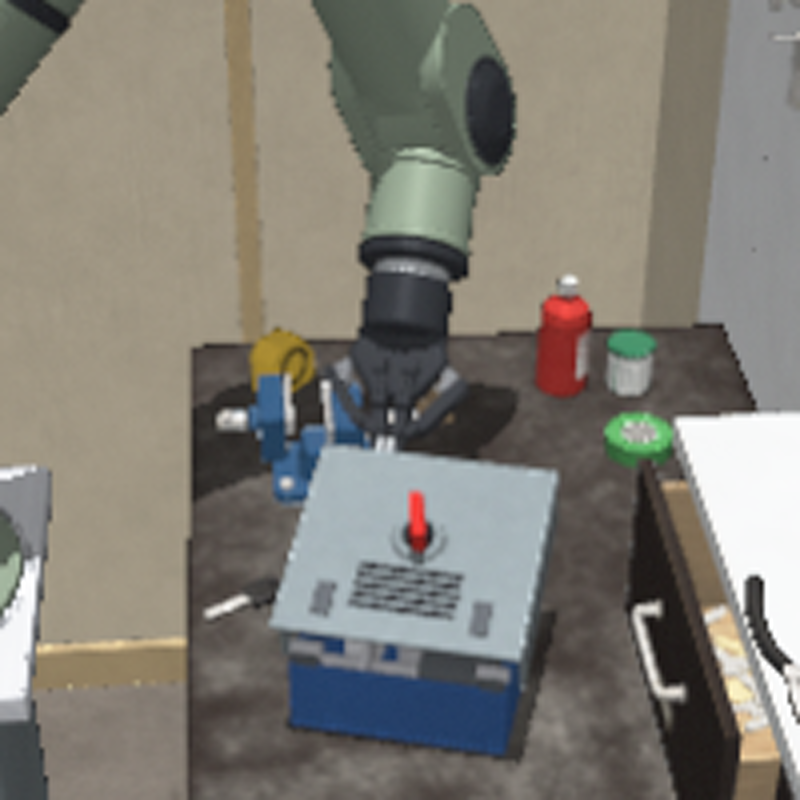

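>>> arm_command([
  {"dx": 1, "dy": -0.1, "dz": -0.3, "twist": 0},
  {"dx": 2, "dy": -0.2, "dz": -0.4, "twist": 0},
  {"dx": 3, "dy": -0.2, "dz": -0.5, "twist": 0},
  {"dx": 4, "dy": -0.2, "dz": -0.5, "twist": 0},
  {"dx": 4, "dy": -0.2, "dz": -0.5, "twist": 0},
])

```text
clock: 18.35
position: [0.4375, -0.0569, 0.0765]
tool_rot: [0.015, 0.734, -1.837]
force: [0.6, -0.3, -0.4]
grip_width: 0.0003
```

Run:
```python
from h import *
s=st()
print(to(mw(-91.3,-56,63)))
```

```text
t 18.35 p [ 0.4375 -0.0569  0.0765] mach [-108.4  -56.6   76.5] f [ 0.6 -0.3 -0.4] grip 0.0003
q [-0.472  0.81   0.039  1.99   0.669  1.067 -1.27 ]
T cols [[-0.195, 0.962, -0.191], [-0.716, -0.273, -0.642], [-0.67, 0.011, 0.742]]
Tmach x,y [[0.742, 0.013, -0.67], [-0.008, 1.0, 0.011], [0.67, -0.003, 0.742]]
[2.18 0.03 0.15]
```

>>> arm_command([
  {"dx": 0.6, "dy": 0, "dz": 0.0, "twist": 0},
  {"dx": 1.2, "dy": 0, "dz": 0.1, "twist": 0},
  {"dx": 1.8, "dy": 0, "dz": 0.1, "twist": 0},
  {"dx": 2.2, "dy": 0, "dz": 0.1, "twist": 0},
  {"dx": 2.2, "dy": 0, "dz": 0.1, "twist": 0},
])

```text
clock: 18.77
position: [0.4327, -0.074, 0.0621]
tool_rot: [0.014, 0.733, -1.838]
force: [-0.1, -0.1, -0.4]
grip_width: -0.0001
```

Run:
```python
from h import *
s=st()
crop('top','t11',180,130,360,290,4)
```

```text
t 18.77 p [ 0.4327 -0.074   0.0621] mach [-90.7 -56.4  62.1] f [-0.1 -0.1 -0.4] grip -0.0001
q [-0.456  0.833  0.052  2.013  0.698  1.021 -1.289]
T cols [[-0.196, 0.962, -0.191], [-0.717, -0.273, -0.642], [-0.669, 0.011, 0.743]]
Tmach x,y [[0.743, 0.013, -0.669], [-0.008, 1.0, 0.011], [0.669, -0.003, 0.743]]
```

View pics/t11.png

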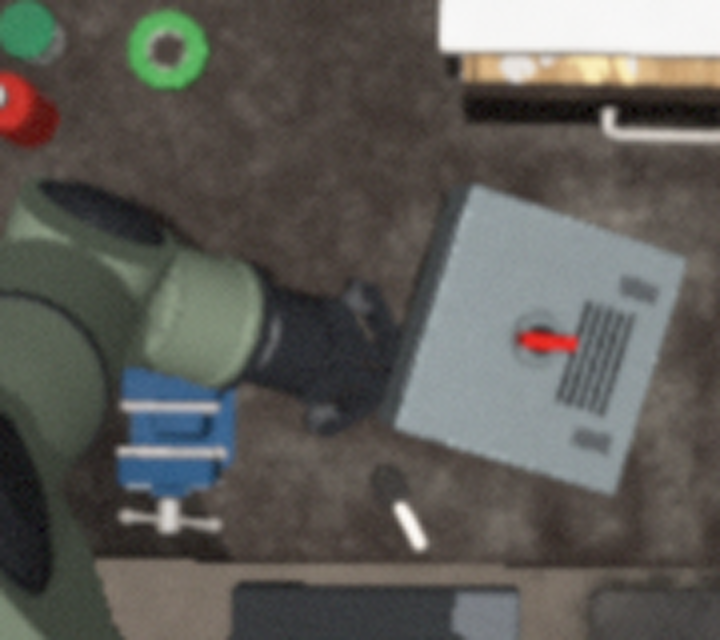

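The fingers are under the edge with no contact. Now I sweep slowly left (+y) to feel for the tab.

>>> arm_command([
  {"dx": 0, "dy": 0.3, "dz": 0, "twist": 0},
  {"dx": 0, "dy": 0.6, "dz": 0, "twist": 0},
  {"dx": 0, "dy": 0.8, "dz": 0, "twist": 0},
  {"dx": 0, "dy": 0.8, "dz": 0, "twist": 0},
])

```text
clock: 19.15
position: [0.4411, -0.0758, 0.0625]
tool_rot: [0.015, 0.734, -1.837]
force: [-0.5, -0.5, 0.1]
grip_width: 0.0003
```

```bash
cat > f.py <<'E'
from h import *
s=sensors.observe(); print(round(s['clock'],2),wm(s['position']).round(1),'Fmach',[round(float(s['force']@a),1) for a in(Mx,My,Mz)])
E
python3 f.py
```

```text
19.15 [-91.4 -47.8  62.5] Fmach [0.6, -0.3, 0.1]
```

>>> arm_command([
  {"dx": 0, "dy": 0.3, "dz": 0, "twist": 0},
  {"dx": 0, "dy": 0.6, "dz": 0, "twist": 0},
  {"dx": 0, "dy": 0.7, "dz": 0, "twist": 0},
  {"dx": 0, "dy": 0.7, "dz": 0, "twist": 0},
])

```text
clock: 19.48
position: [0.4479, -0.0777, 0.0626]
tool_rot: [0.015, 0.734, -1.838]
force: [-3.2, 1.2, -0.3]
grip_width: 0.0003
```

```bash
python3 f.py
```

```text
19.48 [-91.4 -40.8  62.6] Fmach [-0.2, -3.4, -0.3]
```

>>> arm_command([
  {"dx": 0, "dy": 0.2, "dz": 0, "twist": 0},
  {"dx": 0, "dy": 0.2, "dz": 0, "twist": 0},
])

```text
clock: 19.65
position: [0.4499, -0.0785, 0.0626]
tool_rot: [0.015, 0.734, -1.838]
force: [-3.7, -0.2, -0.9]
grip_width: 0.0002
```

```bash
python3 f.py
```

```text
19.65 [-91.2 -38.7  62.6] Fmach [1.3, -3.5, -0.9]
```

>>> arm_command([
  {"dx": 0, "dy": 0.2, "dz": 0, "twist": 0},
  {"dx": 0, "dy": 0.2, "dz": 0, "twist": 0},
])

```text
clock: 19.82
position: [0.4518, -0.0793, 0.0626]
tool_rot: [0.015, 0.733, -1.839]
force: [-4.1, 0.7, -0.5]
grip_width: 0.0002
```

```bash
python3 f.py
```

```text
19.82 [-91.  -36.6  62.6] Fmach [0.4, -4.1, -0.5]
```

>>> arm_command([
  {"dx": 0, "dy": 0.1, "dz": 0, "twist": 0},
  {"dx": 0, "dy": 0.1, "dz": 0, "twist": 0},
])

```text
clock: 19.98
position: [0.4527, -0.0797, 0.0626]
tool_rot: [0.015, 0.733, -1.839]
force: [-5.6, -0.0, -1.4]
grip_width: 0.0001
```

```bash
python3 f.py;python3 f.py
```

```text
19.98 [-90.9 -35.7  62.6] Fmach [1.6, -5.4, -1.4]
19.98 [-90.9 -35.7  62.6] Fmach [1.6, -5.4, -1.4]
```

The tab is held aside by about 8 mm at roughly 5 N. I'll raise in small steps and watch the force.

>>> arm_command([
  {"dx": -0.1, "dy": 0, "dz": 0.1, "twist": 0},
  {"dx": -0.2, "dy": 0, "dz": 0.25, "twist": 0},
  {"dx": -0.3, "dy": 0, "dz": 0.35, "twist": 0},
  {"dx": -0.4, "dy": 0, "dz": 0.45, "twist": 0},
  {"dx": -0.4, "dy": 0, "dz": 0.45, "twist": 0},
])

```text
clock: 20.4
position: [0.4528, -0.0793, 0.0687]
tool_rot: [0.015, 0.734, -1.839]
force: [-3.5, 4.5, -3.7]
grip_width: -0.0002
```

```bash
python3 f.py
```

```text
20.4 [-91.3 -35.7  68.7] Fmach [-3.4, -4.6, -3.7]
```

>>> arm_command([
  {"dx": -0.1, "dy": 0, "dz": 0.1, "twist": 0},
  {"dx": -0.2, "dy": 0, "dz": 0.2, "twist": 0},
  {"dx": -0.2, "dy": 0, "dz": 0.2, "twist": 0},
])

```text
clock: 20.65
position: [0.4529, -0.0789, 0.0717]
tool_rot: [0.015, 0.735, -1.838]
force: [-2.0, 4.4, -3.7]
grip_width: 0.0001
```

```bash
python3 f.py
```

```text
20.65 [-91.7 -35.7  71.7] Fmach [-3.6, -3.1, -3.7]
```

>>> arm_command([
  {"dx": -0.1, "dy": 0, "dz": 0.1, "twist": 0},
  {"dx": -0.15, "dy": 0, "dz": 0.2, "twist": 0},
  {"dx": -0.15, "dy": 0, "dz": 0.2, "twist": 0},
])

```text
clock: 20.9
position: [0.453, -0.0788, 0.0744]
tool_rot: [0.016, 0.735, -1.838]
force: [-3.6, 5.3, -4.2]
grip_width: 0.0002
```

```bash
python3 f.py
```

```text
20.9 [-91.8 -35.6  74.4] Fmach [-4.1, -4.9, -4.2]
```

>>> arm_command([
  {"dx": -0.1, "dy": 0, "dz": 0.1, "twist": 0},
  {"dx": -0.1, "dy": 0, "dz": 0.2, "twist": 0},
  {"dx": -0.1, "dy": 0, "dz": 0.2, "twist": 0},
])

```text
clock: 21.15
position: [0.4531, -0.0788, 0.0766]
tool_rot: [0.016, 0.736, -1.837]
force: [-3.5, 6.4, -5.6]
grip_width: 0.0001
```

```bash
python3 f.py
```

```text
21.15 [-91.8 -35.5  76.6] Fmach [-5.2, -5.1, -5.6]
```

Run:
```python
from h import *
crop('side','s12',280,160,350,240,9)
def hood(x,y,z,a):
    X,Z=x-60,z-80; c,s=np.cos(a),np.sin(a); return mw(60+X*c+Z*s,y,80-X*s+Z*c)
for a in(.2,.25,.29,.33,.37):
    print(a,[((proj('side',[hood(x,y,120,a)])[0]-[280,160]+.5)*9).round(0).tolist() for x,y in((-109,95),(-109,-95),(71,95))],((proj('side',[hood(-25,0,155,a)])[0]-[280,160]+.5)*9).round(0))
im=cv2.imread('pics/side0.png')
def corner_row(im):  # hood top front edge row by column strip near far corner
    g=cv2.cvtColor(im,cv2.COLOR_BGR2HSV); return g
```

```text
0.2 [[537.0, 177.0], [8.0, 114.0], [457.0, 579.0]] [222. 254.]
0.25 [[537.0, 165.0], [5.0, 102.0], [456.0, 585.0]] [219. 254.]
0.29 [[536.0, 156.0], [2.0, 93.0], [456.0, 590.0]] [217. 255.]
0.33 [[536.0, 148.0], [-1.0, 85.0], [455.0, 595.0]] [215. 256.]
0.37 [[535.0, 140.0], [-4.0, 77.0], [454.0, 600.0]] [212. 258.]
```

View pics/s12.png

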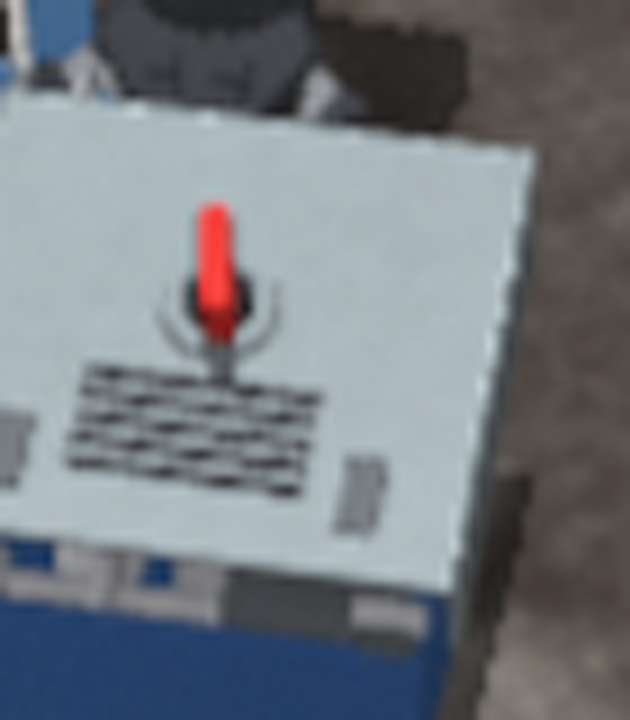

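The corner at (537,150) puts the hood at about 0.31 rad. I'll go on in small steps.

>>> arm_command([
  {"dx": -0.05, "dy": 0, "dz": 0.1, "twist": 0},
  {"dx": -0.1, "dy": 0, "dz": 0.15, "twist": 0},
  {"dx": -0.1, "dy": 0, "dz": 0.15, "twist": 0},
])

```text
clock: 21.45
position: [0.4532, -0.079, 0.0786]
tool_rot: [0.016, 0.737, -1.837]
force: [-2.6, 4.9, -4.6]
grip_width: 0.0002
```

```bash
python3 f.py
```

```text
21.45 [-91.7 -35.4  78.6] Fmach [-4.0, -3.9, -4.6]
```

>>> arm_command([
  {"dx": -0.05, "dy": 0, "dz": 0.1, "twist": 0},
  {"dx": -0.1, "dy": 0, "dz": 0.15, "twist": 0},
  {"dx": -0.1, "dy": 0, "dz": 0.15, "twist": 0},
])

```text
clock: 21.7
position: [0.4531, -0.0792, 0.0805]
tool_rot: [0.017, 0.737, -1.836]
force: [-3.2, 3.7, -5.2]
grip_width: 0.0
```

```bash
python3 f.py
```

```text
21.7 [-91.5 -35.4  80.5] Fmach [-2.6, -4.1, -5.2]
```

>>> arm_command([
  {"dx": -0.1, "dy": 0, "dz": 0.2, "twist": 0},
  {"dx": -0.2, "dy": 0, "dz": 0.4, "twist": 0},
  {"dx": -0.3, "dy": 0, "dz": 0.6, "twist": 0},
  {"dx": -0.4, "dy": 0, "dz": 0.8, "twist": 0},
  {"dx": -0.4, "dy": 0, "dz": 0.9, "twist": 0},
  {"dx": -0.4, "dy": 0, "dz": 0.9, "twist": 0},
])

```text
clock: 22.2
position: [0.4525, -0.0815, 0.0899]
tool_rot: [0.017, 0.738, -1.836]
force: [-2.4, 8.8, -5.7]
grip_width: 0.0003
```

```bash
python3 f.py
```

```text
22.2 [-89.1 -35.3  89.9] Fmach [-7.7, -4.7, -5.7]
```

The hood is past the catch. I'll keep raising along the arc.

>>> arm_command([
  {"dx": -0.3, "dy": 0, "dz": 0.6, "twist": 0},
  {"dx": -0.6, "dy": 0, "dz": 1.2, "twist": 0},
  {"dx": -0.9, "dy": 0, "dz": 1.9, "twist": 0},
  {"dx": -1.1, "dy": 0, "dz": 2.5, "twist": 0},
  {"dx": -1.3, "dy": 0, "dz": 3.0, "twist": 0},
  {"dx": -1.4, "dy": 0, "dz": 3.5, "twist": 0},
  {"dx": -1.4, "dy": 0, "dz": 3.5, "twist": 0},
])

```text
clock: 22.78
position: [0.4487, -0.0946, 0.1262]
tool_rot: [0.019, 0.738, -1.835]
force: [0.5, 0.3, 0.6]
grip_width: 0.0001
```

```bash
python3 f.py;  python3 - <<'E'
from h import *
crop('side','s13',240,100,370,240,5)
E
```

```text
22.78 [-75.4 -35.3 126.2] Fmach [-0.4, 0.4, 0.6]
```

View pics/s13.png

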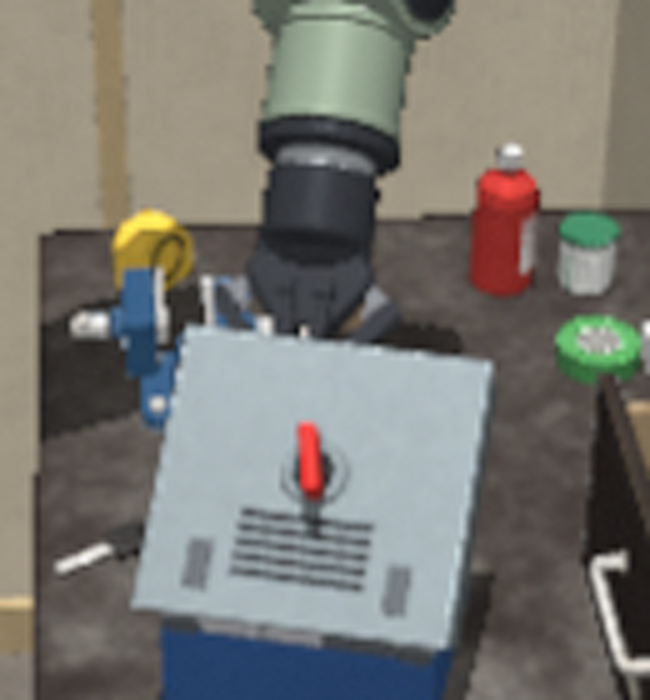

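>>> arm_command([
  {"dx": -0.1, "dy": 0, "dz": 0.6, "twist": 0},
  {"dx": -0.2, "dy": 0, "dz": 1.2, "twist": 0},
  {"dx": -0.4, "dy": 0, "dz": 1.9, "twist": 0},
  {"dx": -0.5, "dy": 0, "dz": 2.6, "twist": 0},
  {"dx": -0.6, "dy": 0, "dz": 3.3, "twist": 0},
  {"dx": -0.6, "dy": 0, "dz": 4.0, "twist": 0},
  {"dx": -0.6, "dy": 0, "dz": 4.7, "twist": 0},
  {"dx": -0.5, "dy": 0, "dz": 5.4, "twist": 0},
  {"dx": -0.4, "dy": 0, "dz": 6.1, "twist": 0},
  {"dx": -0.4, "dy": 0, "dz": 6.8, "twist": 0},
  {"dx": -0.4, "dy": 0, "dz": 7.4, "twist": 0},
  {"dx": -0.4, "dy": 0, "dz": 7.4, "twist": 0},
])

```text
clock: 23.83
position: [0.4346, -0.1405, 0.1842]
tool_rot: [0.019, 0.737, -1.836]
force: [-0.7, 0.4, 1.0]
grip_width: -0.0004
```

```bash
python3 f.py;  python3 - <<'E'
from h import *
crop('side','s14',240,100,370,240,5)
def hood(x,y,z,a):
    X,Z=x-60,z-80; c,s=np.cos(a),np.sin(a); return mw(60+X*c+Z*s,y,80-X*s+Z*c)
for a in(.8,.9,1,1.1,1.2):
    print(a,[((proj('side',[hood(x,y,120,a)])[0]-[240,100]+.5)*5).round(0).tolist() for x,y in((-109,95),(-109,-95),(71,95),(71,-95))])
E
```

```text
23.83 [-27.4 -35.9 184.2] Fmach [-0.2, -0.8, 1.0]
0.8 [[489.0, 360.0], [175.0, 323.0], [448.0, 663.0], [131.0, 621.0]]
0.9 [[486.0, 363.0], [168.0, 326.0], [448.0, 670.0], [130.0, 628.0]]
1 [[482.0, 369.0], [161.0, 332.0], [447.0, 677.0], [130.0, 634.0]]
1.1 [[479.0, 379.0], [154.0, 341.0], [447.0, 683.0], [130.0, 641.0]]
1.2 [[475.0, 391.0], [146.0, 353.0], [446.0, 689.0], [130.0, 647.0]]
```

View pics/s14.png

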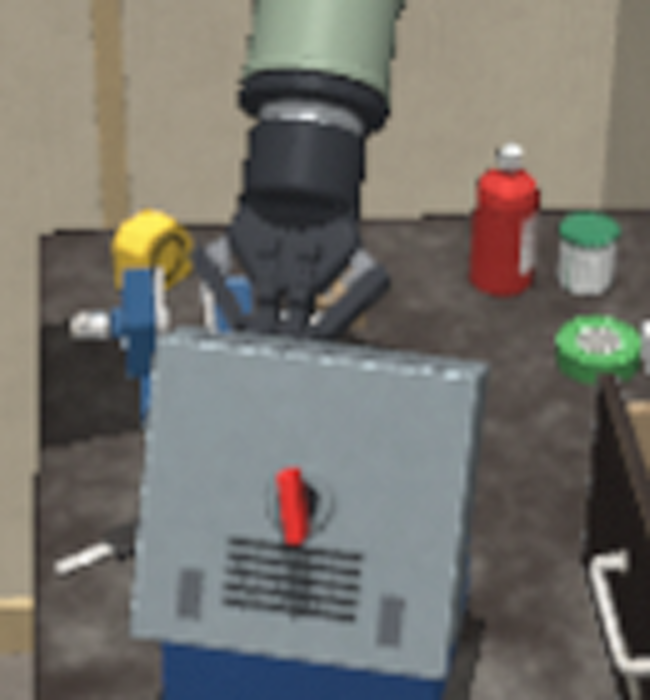

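The corners at (484,372) and (160,335) match about 1.02 rad, with no load on the tool. I'll back the fingers out.

>>> arm_command([
  {"dx": -0.2, "dy": 0, "dz": -1, "twist": 0},
  {"dx": -0.5, "dy": 0, "dz": -2, "twist": 0},
  {"dx": -1, "dy": 0, "dz": -3, "twist": 0},
  {"dx": -3, "dy": 0, "dz": -3.5, "twist": 0},
  {"dx": -6, "dy": 0, "dz": -3.5, "twist": 0},
  {"dx": -9, "dy": 0, "dz": -3.5, "twist": 0},
  {"dx": -12, "dy": 0, "dz": -3.5, "twist": 0},
  {"dx": -15, "dy": 0, "dz": -3.5, "twist": 0},
  {"dx": -18, "dy": 0, "dz": -3.5, "twist": 0},
  {"dx": -18, "dy": 0, "dz": -3.5, "twist": 0},
  {"dx": -18, "dy": 0, "dz": -3.5, "twist": 0},
])

```text
clock: 24.8
position: [0.477, 0.0132, 0.2786]
tool_rot: [0.019, 0.739, -1.833]
force: [-0.2, -1.1, -1.0]
grip_width: 0.0001
```

```bash
python3 f.py;  python3 - <<'E'
from h import *
crop('side','s15',220,70,380,240,4);crop('top','t15',150,100,370,290,3)
E
```

```text
24.8 [-186.8  -38.4  278.6] Fmach [1.1, 0.1, -1.0]
```

View pics/s15.png

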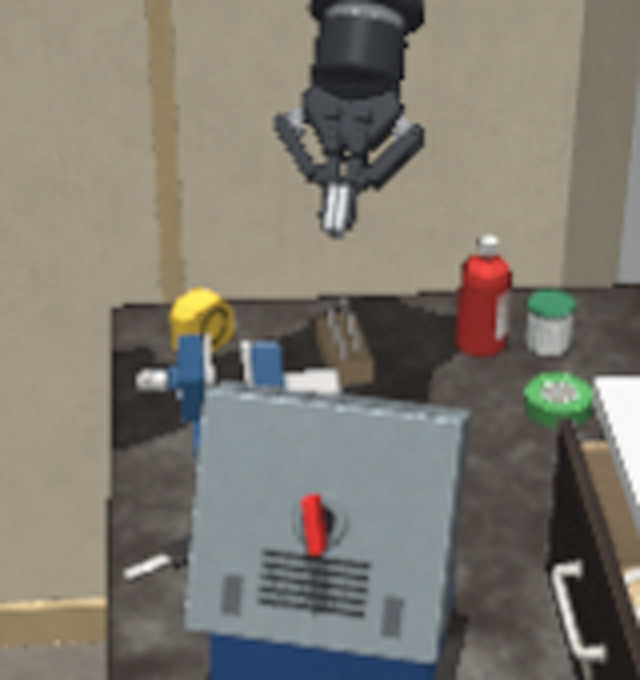

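View pics/t15.png

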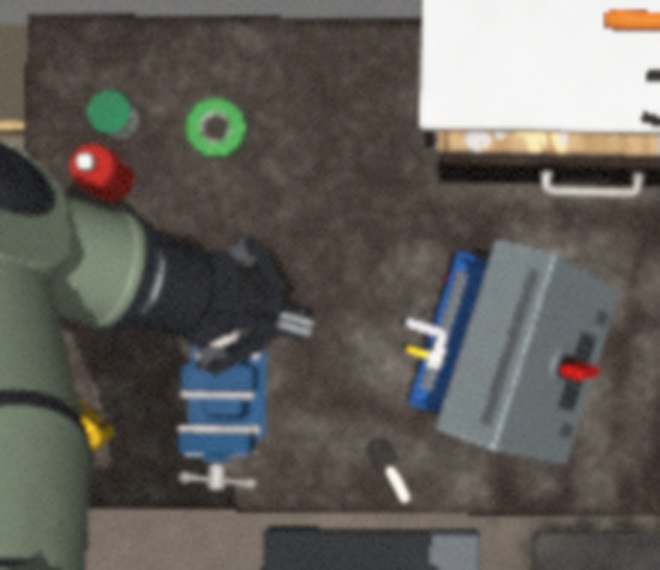

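The hood stands open by itself at about 1.0 rad: its top front corners are at (468,410) and (205,385) in the side crop. The yellow tab is visible at (415,352) in the top crop, the gripper is clear, and the things in view are where they were.

```bash
python3 -c "
from h import *
print(sensors.observe()['qd'].round(3)); print(order.job_done())"
```

```text
[0.011 0.    0.005 0.007 0.001 0.    0.002]
the job is handed in; nothing more can be done
None
```

The hood is open to about 1.0 rad (58°) and stays up by itself. I handed the job in at about 25 s of the 64 s allowed; no verdict is reported.

**What I did:**
- **Knob and first lift:** I gripped the red wing knob and turned it clockwise until the moment jumped at the stop. Then I lifted the hood to about 0.26 rad by the knob and let go.
- **Tilting the tool:** The move commands can't tilt the tool. To get the fingers under the edge, I stretched the arm past its reach in short moves until the gripper leaned about 48°.
- **Catch and final lift:** I slid the closed fingers under the front edge, felt the tab and pushed it left about 8 mm. I held it there while the fingers raised the hood past the catch and on up.

**Last checks:**
- **Hood:** The last measured side picture put it at about 1.02 rad. After I withdrew the fingers it looked unchanged.
- **Forces:** The tool read at most about 5.4 N sideways on the tab and about 10 N lifting the hood. These were read between moves, not continuously.
- **Robot:** The force reading was near zero and the gripper was clear of everything.
- **Bystanders:** The oil can, bit block and tape measure showed no sign of having moved. I did not re-check the carton, tin and padlock at the right, but the arm only passed well above them.

One reading disagreed: the gripper showed about 19 mm while holding the 11 mm wing. The wing still turned fully and the hood came free.

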